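# Recharge the desiccator jar

## Robot

A 7-joint arm with a two-finger parallel gripper is mounted at the origin on a cart in front of the work surface, level with it; the furniture and walls round the work are solid. World frame = base frame: x ahead of the robot, y to its left, z up, the work surface at z = 0. Lengths are in m, angles in rad, forces in N, time in s.
With the tool pointing down it reaches from about 0.425 to 0.925 m from the base axis. Payload 6.8 kg.
Tool frame: the origin (TCP) lies midway between the tips of the shut fingers; the grasp point (between the pads) lies 19 mm behind it; z points along the fingers, y is the line along which they close (so a half turn about z gives the same grasp; the last joint's range is limited). The gripper opens to 85 mm and grips with 20 to 120 N. Pads are 22 mm wide; open, the fingers measure 114 mm over their backs; the gripper's body (76 mm by 85 mm) begins 54 mm behind the grasp point. The pads swing forward as they close: fully open they stand 13 mm farther back than shut.
Start: joints at [-1.29, 0.477, 0.022, 1.555, -0.011, 1.109, -0.083], TCP at [0.256, 0.625, 0.231] pointing down, gripper open.
Joint ranges: [-2.96, 2.96], [-0.34, 2.1], [-1.41, 1.46], [0.24, 2.44], [-1.37, 4.51], [0.17, 1.92], [-2.96, 2.96]. Speed limits (rad/s): [2.39, 2.39, 3.14, 3.14, 3.14, 3.14, 3.14].

## Interface

Orientations are given as a rotation vector (axis times angle).
In Python, from bench import r gives the robot as it stands. The module is installed in compiled form; this text tells all that it offers.
- The arm moves only by the tool apply_moves, never from a script. Its argument "rows" is a list of rows, each a list of 6 numbers: the shift along the tool's x, y, z scaled (see below), then the turn, a rotation vector about the tool's x, y, z scaled (see below). A call has 1 to 5 rows; each row is the pose to reach, as a shift and turn from the pose commanded when the call began, along the tool's axes at that moment; what a row does not reach only later rows make up. The controller multiplies each number of a shift by 0.25 m and each number of a turn by 90 degrees. A row lasts 1/8 s, in which the tool goes at most 62.5 mm and 10.7 degrees, less where a joint would pass 70% of its speed; a pose out of reach is approached as far as the arm can. A call with a number of a shift or a turn outside -1 to 1 is refused whole. A call with a gripper value outside its range is refused whole. "claw" is the opening, from 0 (shut) to 1 (fully open), set as the call begins (left out, the last holds). The fingers move at their own pace and stop on an object; "newtons" is the grip in N (left out, the last holds). Time passes only in rows, so rows that repeat a pose let the fingers close. It gives the time, the measured TCP pose, the force, the opening and the grip force at its end, in the units of the state.
- r.get_obs(): the state, without advancing time (a new reading comes with each control period).
- r.grab_frame(name): name is "scene" or "top" or "wrist"; returns a dict with "pixels" (384x512x3 uint8, red, green, blue), "intrinsics" (3x3 intrinsics, pixels), "eye" and "attitude" of the camera in the world. Camera axes: x right, y up, looking along -z (the intrinsics and any distortion apply to the point x, -y, -z); pixel columns grow to the right and rows downward; lengths in m; the calibration is good to about 2 mm. A picture is of the moment at which its call begins. There is no depth.
- r.hand_in(): hands the job in; it is judged then, once.
Trained networks look in a picture, given as the dict that the camera call returned (one of the last four; its "shot" number tells which), for a name from the list of things; names that differ only in an ending like _2 or _b are one class to them, and where a whole thing is asked for, a point or a joint stands for the part that bears it (a point fixed in the world has none). Each returns a list of dicts, best first, with "conf" (0 to 1); they miss things now and then, are a little off and sometimes report something else, mostly with a low value. They report only what shows in the picture. A call takes as long as a camera call. They do not tell look-alikes from the thing itself.
- r.search_frame(picture, thing): "rect" ([left, top, width, height] in pixels, round what is visible of it).
- r.outline_of(picture, thing): "pixels" (384x512 bool, what is visible of it) and "rect" ([left, top, width, height] in pixels, round what is visible of it).
- r.landmark_of(picture, thing): "point" ([column, row] in pixels: a listed point, or the origin of a listed thing).
The state is a dict: "clock": time; "joints": joint angles; "qvel": joint speeds; "tau": joint torques, N m; "tcp_pos": TCP position; "orientation": TCP orientation; "contact_force": force on the tool from outside, world axes, zero at the start; "moment": the same for the moment, N m; "grip_width": finger opening in m; "gripper_force": force on a finger pad.
Only numpy, scipy, OpenCV 4.12 (cv2) and the standard library are available. Lean on these libraries where they do the work, as an engineer would, in place of code of your own. Each camera call takes 0.05 s, during which the arm holds its last target. There are 200 camera calls.

## Task

Recharge the desiccator jar: unscrew its cap without forcing it (anticlockwise, about two turns, until the thread lets go) and set it down, right way up, on the round cork pad. Then scrub out the jar with the long brush - down to the bottom, up towards the mouth, and so on until the brush has been at the bottom three times - and stand the brush back upright in its saucer; after that put every metal desiccant canister that stands on the bench into the jar. Leave the other things where they are.

Things in the scene. Friction and masses are not known exactly. Their poses are not given: they have to be found in the camera images.
- jar_floor (a point): centre of the inside floor of the fixed glass jar, 14 mm above the bench, z up. Jar: straight bore 73 mm in diameter, outer diameter 80 mm, 92 mm over the thread, on a round base plate 104 mm in diameter; its rim is 82 mm above this floor (96 mm above the bench). It does not turn or move; at the start the cap is fully on
- jar_mouth (a point): centre of the jar's mouth, at rim height, 82 mm above jar_floor
- cap_knob (a point): point on the axis of the loose white screw cap, in its round fluted knob, 20 mm above the cap's flat top and 12 mm below the top of the knob; z up along the axis. Knob: 36 mm in diameter, 32 mm high. Cap: disc 102 mm in diameter with a skirt; its lower edge is 51 mm below this point, so the point lies 51 mm above whatever the cap stands on.
- cap: the same cap; origin at the centre of the lower edge of its skirt, z up. About 125 g. Right-hand thread, pitch 8 mm: it rises 8 mm a turn when turned anticlockwise seen from above, is easy to turn, stays where it is left, and comes free after 2 turns (16 mm up); lift it then, for beyond 2.3 turns it tips onto the thread when let go. It has about 0.7 mm of play up and down and 1.5 mm sideways; do not pull until it is free
- jar: the jar with its base plate; origin on the bench under its centre, z up
- pad_top (a point): centre of the top of the fixed round cork pad, 130 mm in diameter, 4 mm thick, where the cap is to lie
- saucer_floor (a point): centre of the floor of the fixed steel saucer in which the brush stands, 3 mm above the bench; inside about 72 mm wide, rim 9 mm above the bench
- brush_handle (a point): middle of the handle of the jar brush, 150 mm above its flat lower end; z points up the brush, away from the bristles. Handle: round, 20 mm in diameter, from 100 to 190 mm above the lower end. About 90 g. It stands by itself on its flat end
- brush_tip (a point): centre of the flat lower end of the brush; z points up the brush. The rigid round head is 54 mm in diameter and 50 mm high; a thin 8 mm stem joins it to the handle
- brush: the brush; origin at the centre of its flat lower end
- can1_center (a point): centre (half-way up) of a loose upright metal canister, 30 mm in diameter and 46 mm high, 50 g, heaviest at the bottom; z along its axis. Absent in some starts
- can2_center (a point): centre (half-way up) of a loose upright metal canister, 30 mm in diameter and 46 mm high, 50 g, heaviest at the bottom; z along its axis. Absent in some starts
- can3_center (a point): centre (half-way up) of a loose upright metal canister, 30 mm in diameter and 46 mm high, 50 g, heaviest at the bottom; z along its axis. Absent in some starts
- can1: the same canister as can1_center; origin at the centre of its lower end
- can2: the same canister as can2_center; origin at the centre of its lower end
- can3: the same canister as can3_center; origin at the centre of its lower end
- timer: bystander: small white timer, 62 x 66 x 18 mm; leave it
- stain_bottle: bystander: small bottle with a black cap, 36 mm wide, 74 mm high; leave it
- media_bottle: bystander: bottle with a screw cap, 52 mm wide, 113 mm high; leave it
- marker: bystander: marker pen lying on the bench, 135 mm long; leave it
Not all that is in view belongs to the job. Leave any red look-alike of the can3 alone.

How it is judged:
On the way, in this order (a step that is already met when the one before it is completed fails the run):
1. the cap is unscrewed and lies right way up on the cork pad, released (horizontal distance between cap_knob and pad_top below 0.025 m and z of cap_knob in the frame of pad_top below 0.056 m and angle between cap_knob's own z axis and vertical below 0.1 rad and contact force between the fingers and cap below 0.1 N), for 0.2 s.
2. brush at the bottom of the jar (horizontal distance between brush_tip and jar_floor below 0.02 m and z of brush_tip in the frame of jar_floor below 0.015 m), for 0.05 s.
3. brush raised inside the jar (horizontal distance between brush_tip and jar_floor below 0.02 m and z of brush_tip in the frame of jar_floor between 0.035 and 0.085 m), for 0.05 s.
4. brush at the bottom a second time (all of step 2), for 0.05 s.
5. brush raised again (all of step 3), for 0.05 s.
6. brush at the bottom a third time (all of step 4), for 0.05 s.
7. brush stands upright in its saucer again, released (horizontal distance between brush_tip and saucer_floor below 0.018 m and z of brush_tip in the frame of saucer_floor below 0.006 m and angle between brush_tip's own z axis and vertical below 0.12 rad and contact force between the fingers and brush below 0.1 N), for 0.2 s.
8. every canister present is in the jar (horizontal distance between each of can1_center, can2_center, can3_center and jar_floor below 0.036 m and z of can1_center in the frame of jar_floor between 0 and 0.062 m and z of can2_center in the frame of jar_floor between 0 and 0.062 m and z of can3_center in the frame of jar_floor between 0 and 0.062 m), for 0.2 s.
At the end, for the whole second after the job is handed in: The cap lies right way up on the cork pad (centre within 25 mm of the pad's centre), the brush stands upright in its saucer (within 18 mm of its centre), every canister present is inside the jar, its centre below 62 mm over the jar's floor; all released and at rest (all of step 1 and all of step 7 and all of step 8 and linear speed of each of cap, brush, can1, can2, can3 below 0.02 m/s); the robot touches nothing.
It fails at once if the cap is forced against the jar (over 80 N) (contact force between cap and jar above 80 N).
It fails at once if the timer is moved more than 5 cm (distance of timer from where it was at the start of the episode above 0.05 m).
It fails at once if the stain_bottle is moved more than 5 cm (distance of stain_bottle from where it was at the start of the episode above 0.05 m).
It fails at once if the media_bottle is moved more than 5 cm (distance of media_bottle from where it was at the start of the episode above 0.05 m).
It fails at once if the marker is moved more than 5 cm (distance of marker from where it was at the start of the episode above 0.05 m).
Of can1, can2, can3 only 1 to 3 are there at a start; the rules pass over those that are not, and their reading is None.
At some moment in a run one of can1, can2, can3 may be knocked a few centimetres aside while the robot is not near it.
It also fails if it takes over 210 s, if anything falls off the work surface, if the arm or the gripper's body presses on something with over 40 N, if the wrist force passes 120 N, or if a joint passes its speed limit or range.

## Working session

There is one attempt and no reset: what is moved stays moved. The work goes in short steps, Python scripts to look and compute and a tool call to move; the robot and the scene stay as the last step left them, time stands still between calls to the robot, and variables do not carry over. Pictures are saved under pics/ and viewed, at most 14 in all, crops included, and the job is handed in when it is done.

Besides the shell and the picture viewer there is one more tool, called after "Call:" as name([rows], argument=value, ...), one row to a line, values as JSON. apply_moves: Moves the arm, as the interface text tells. Its arguments: {"type":"object","properties":{"rows":{"type":"array","items":{"type":"array","items":{"type":"number"}}},"claw":{"type":"number"},"newtons":{"type":"number"}},"required":["rows"]}

```bash
mkdir -p pics; python3 - <<'E'
from bench import r
import cv2,numpy as np
o=r.get_obs(); print({k:np.round(v,3) for k,v in o.items()})
for n in ("scene","top"):
    p=r.grab_frame(n); cv2.imwrite(f"pics/{n}0.png",p["pixels"][:,:,::-1]); print(n,p["eye"],p["attitude"],p["intrinsics"],[k for k in p])
E
```

```text
{'clock': np.float64(0.0), 'joints': array([-1.29 ,  0.478,  0.022,  1.556, -0.012,  1.109, -0.083]), 'qvel': array([ 0.001, -0.002, -0.002, -0.002,  0.001,  0.001,  0.002]), 'tau': array([-0.0000e+00, -5.9646e+01,  1.6080e+00, -2.8119e+01,  1.3000e-02,
        1.0000e-02,  0.0000e+00]), 'tcp_pos': array([0.256, 0.624, 0.23 ]), 'orientation': array([-6.070e-01, -3.082e+00,  3.000e-03]), 'contact_force': array([0.007, 0.411, 0.378]), 'moment': array([ 0.016,  0.06 , -0.01 ]), 'gripper_force': np.float64(0.0), 'grip_width': np.float64(0.085)}
scene [ 0.09543407 -0.91358742  1.06034945] [ 0.8257232  -0.18850353 -0.45742331] [[477.09763125   0.         255.50704758]
 [  0.         477.09763125 196.6049297 ]
 [  0.           0.           1.        ]] ['pixels', 'intrinsics', 'eye', 'attitude', 'shot']
top [0.36421656 0.00489651 1.49394235] [ 0.1353652  -0.09385251 -1.5872532 ] [[410.27356608   0.         257.33109874]
 [  0.         410.27356608 195.48361073]
 [  0.           0.           1.        ]] ['pixels', 'intrinsics', 'eye', 'attitude', 'shot']
```

View pics/scene0.png

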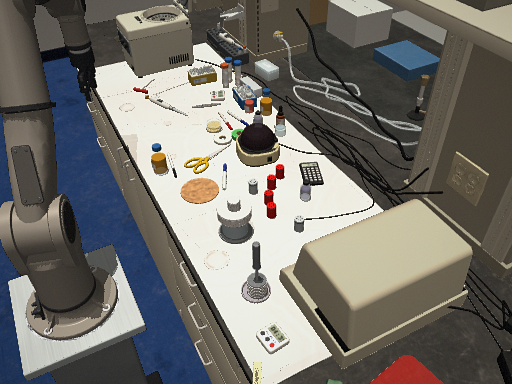

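View pics/top0.png

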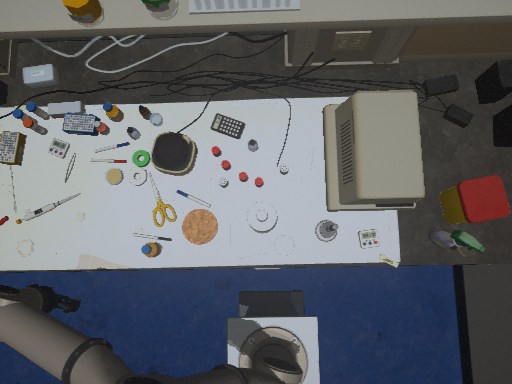

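Scene view: cap/jar at (235,215), pad (200,190), brush in saucer (256,290), grey canister candidates (253,185), (299,223), a grey bottle (305,192); four red look-alikes at (280,171), (272,181), (268,197), (271,210). Top view: greys at (223,182), (284,169), (252,145); reds at (216,151), (226,165), (243,177), (259,182).

```bash
cat > h.py <<'E'
from bench import r
import cv2,numpy as np
from scipy.spatial.transform import Rotation as R
def ray(p,uv):
    K=p["intrinsics"]; d=np.array([(uv[0]-K[0,2])/K[0,0],-(uv[1]-K[1,2])/K[1,1],-1.])
    return np.array(p["eye"]),R.from_rotvec(p["attitude"]).apply(d)
def onz(p,uv,z):
    e,d=ray(p,uv); return e+d*(z-e[2])/d[2]
def proj(p,X):
    c=R.from_rotvec(p["attitude"]).inv().apply(np.array(X)-p["eye"]); K=p["intrinsics"]
    return np.array([K[0,2]+K[0,0]*c[0]/-c[2],K[1,2]+K[1,1]*c[1]/c[2]])
Z=dict(jar_mouth=.096,cap_knob=.125,cap_top=.105,pad_top=.004,saucer_floor=.003,brush_handle=.153,brush_tip=.003,can1_center=.023,can2_center=.023,can3_center=.023,jar=0,timer=.009,stain_bottle=0,media_bottle=0,marker=.007,cap=.074)
def look(p,names,cmin=.2,n=4):
    for t in names:
        for q in r.landmark_of(p,t)[:n]:
            if q["conf"]>cmin: print(t,round(q["conf"],2),np.round(q["point"],1),np.round(onz(p,q["point"],Z.get(t,0)),4)[:2])
E
python3 - <<'E'
from h import *
for n in ("scene","top"):
    p=r.grab_frame(n); print(n)
    look(p,["cap_knob","pad_top","saucer_floor","brush_handle","brush_tip","jar","timer","stain_bottle","media_bottle","marker"],.2,3)
    look(p,["can1_center"],.1,9)
    im=p["pixels"][:,:,::-1]
    c=im[150:310,170:340] if n=="scene" else im[120:260,170:390]
    cv2.imwrite(f"pics/{n}_c.png",cv2.resize(c,None,fx=3.5,fy=3.5,interpolation=2))
E
```

```text
scene
cap_knob 0.95 [233.1 202. ] [0.497  0.0262]
pad_top 0.93 [200.4 191.3] [0.475  0.2482]
saucer_floor 0.77 [253.1 293. ] [ 0.44  -0.206]
brush_handle 0.96 [257.1 255.2] [ 0.453  -0.2084]
brush_tip 0.72 [255.1 293.2] [ 0.4445 -0.2092]
brush_tip 0.33 [271.5 341. ] [ 0.4136 -0.3567]
timer 0.85 [271.3 338.3] [ 0.4149 -0.3531]
timer 0.55 [294.8 226.4] [ 0.6662 -0.048 ]
stain_bottle 0.56 [304.3 197.1] [0.7689 0.0611]
stain_bottle 0.54 [257.2 290.9] [ 0.4541 -0.2031]
stain_bottle 0.35 [224.2 179.5] [0.5732 0.2707]
media_bottle 0.84 [163.  168.6] [0.4061 0.4305]
marker 0.47 [224.2 179.1] [0.571  0.2649]
can1_center 0.7 [298.3 222.2] [ 0.6773 -0.0491]
top
cap_knob 0.89 [260.5 214.1] [0.502  0.0298]
pad_top 0.94 [198.9 224.5] [0.4807 0.2574]
pad_top 0.5 [325.7 229.8] [ 0.4525 -0.2024]
saucer_floor 0.64 [326.3 231.9] [ 0.445  -0.2044]
brush_handle 0.51 [336.2 224.2] [ 0.4612 -0.2164]
brush_tip 0.8 [326.5 229.9] [ 0.4521 -0.2054]
jar 0.52 [258.4 220.6] [0.491  0.0401]
timer 0.61 [368.9 239.4] [ 0.415  -0.3541]
stain_bottle 0.53 [251.3 145.8] [0.7724 0.0617]
media_bottle 0.58 [151.6 247.6] [0.4003 0.4307]
marker 0.63 [193.6 201.1] [0.5668 0.2767]
marker 0.31 [250.2 147.7] [0.7633 0.0657]
can1_center 0.55 [282.3 170.7] [ 0.6697 -0.0509]
```

View pics/scene_c.png

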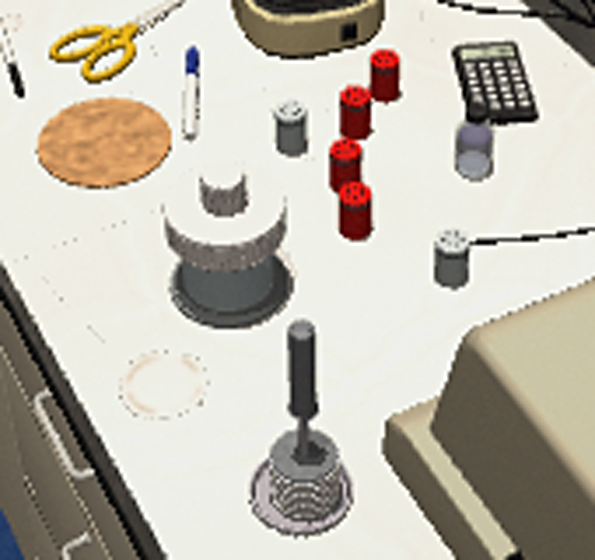

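The metal candidates are the grey cans at crop (290,128) and (452,258), i.e. scene pixels (253,186) and (299,224). The reds at crop (385,75), (355,112), (346,165) and (355,210) are look-alikes. The grey-violet one with a black cap at (475,145) is the stain bottle. So there are two canisters to load. I start with the cap.

```bash
cat >> h.py <<'E'
def go(pos,turn=0,face=None):
    """numbers (scaled) for a shift to world pos; turn deg about tool z"""
    o=r.get_obs(); T=R.from_rotvec(o["orientation"])
    d=T.inv().apply(np.array(pos)-o["tcp_pos"])/.25
    print("t",round(float(o["clock"]),2),"tcp",np.round(o["tcp_pos"],4),"tool x",np.round(T.apply([1,0,0]),3),"z",np.round(T.apply([0,0,1]),3),"j",np.round(o["joints"],2),"F",np.round(o["contact_force"],1),"w",round(float(o["grip_width"]),4))
    print("shift",np.round(d,4),"turn",round(turn/90,3)); return d
E
python3 - <<'E'
from h import *
go([.43,.03,.26])
p=r.grab_frame("scene");print(onz(p,(253,186.5),.023),onz(p,(299,224),.023))
p=r.grab_frame("top");print(onz(p,(223,182),.03),onz(p,(284,169.5),.03))
E
```

```text
t 1.3 tcp [0.2559 0.6246 0.2313] tool x [-0.925  0.379 -0.   ] z [ 0.  0. -1.] j [-1.29  0.48  0.02  1.56 -0.01  1.11 -0.08] F [ 0.2 -0.2  0.3] w 0.0854
shift [-1.5462 -1.9369 -0.1148] turn 0.0
[0.63211861 0.16610584 0.023     ] [ 0.67517376 -0.05676452  0.023     ]
[0.63145229 0.16555622 0.03      ] [ 0.67257393 -0.05696588  0.03      ]
```

Call:
apply_moves([
  [-0.13,-0.16,-0.06,0,0,0],
  [-0.26,-0.32,-0.115,0,0,0],
  [-0.39,-0.48,-0.115,0,0,0],
  [-0.515,-0.646,-0.115,0,0,0],
  [-0.515,-0.646,-0.115,0,0,0],
], claw=1)

```text
clock: 2.02
tcp_pos: [0.3159, 0.4223, 0.2604]
orientation: [0.616, 3.08, -0.001]
contact_force: [-0.1, 1.1, -0.3]
grip_width: 0.0856
gripper_force: 0.0
```

Call:
apply_moves([
  [-0.13,-0.16,0,0,0,0],
  [-0.26,-0.32,0,0,0,0],
  [-0.39,-0.48,0,0,0,0],
  [-0.515,-0.646,0,0,0,0],
  [-0.515,-0.646,0,0,0,0],
])

```text
clock: 2.65
tcp_pos: [0.3728, 0.2254, 0.2603]
orientation: [0.616, 3.08, 0.0]
contact_force: [-0.4, -0.3, -0.1]
grip_width: 0.0856
gripper_force: 0.0
```

Call:
apply_moves([
  [-0.13,-0.16,0,0,0,0],
  [-0.26,-0.32,0,0,0,0],
  [-0.39,-0.48,0,0,0,0],
  [-0.515,-0.646,0,0,0,0],
  [-0.515,-0.646,0,0,0,0],
])

```text
clock: 3.28
tcp_pos: [0.4309, 0.0279, 0.2605]
orientation: [0.614, 3.08, -0.0]
contact_force: [-0.7, 1.2, 0.8]
grip_width: 0.0855
gripper_force: 0.0
```

```bash
python3 - <<'E'
from h import *
go([.4995,.028,.26])
p=r.grab_frame("wrist");cv2.imwrite("pics/w1.png",p["pixels"][:,:,::-1]);print(p["eye"],R.from_rotvec(p["attitude"]).apply([0,0,-1]))
look(p,["cap_knob","cap","jar","pad_top"])
E
```

```text
t 3.27 tcp [0.4309 0.0279 0.2605] tool x [-0.923  0.384 -0.001] z [ 0.001 -0.    -1.   ] j [-0.63  0.02  0.43  2.09 -0.01  1.03  0.98] F [-0.7  1.2  0.8] w 0.0855
shift [-0.2533  0.1058  0.0022] turn 0.0
[0.35514554 0.05905062 0.40338235] [ 0.29809693 -0.12467307 -0.94635873]
cap_knob 0.84 [276.6 233.8] [0.4948 0.026 ]
cap 0.93 [275.4 216. ] [0.4971 0.0274]
pad_top 0.78 [425.2 123.6] [0.4789 0.255 ]
```

View pics/w1.png

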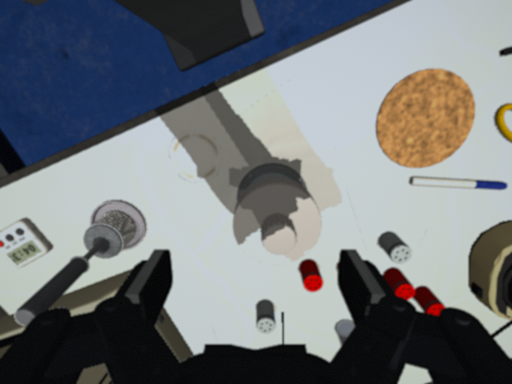

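Wrist view: cap knob at (277,233), pad at (425,117), brush lower left, can B at (395,245), can A at (265,315). Pre-turning and centring over the cap.

Call:
apply_moves([
  [-0.05,0.02,0.03,0,0,0.117],
  [-0.1,0.04,0.06,0,0,0.234],
  [-0.15,0.06,0.1,0,0,0.351],
  [-0.2,0.08,0.13,0,0,0.468],
  [-0.248,0.1,0.16,0,0,0.585],
])

```text
clock: 4.15
tcp_pos: [0.4969, 0.0312, 0.2196]
orientation: [-1.915, -2.49, -0.0]
contact_force: [-0.4, 0.7, -0.7]
grip_width: 0.0853
gripper_force: 0.0
```

Call:
apply_moves([
  [0,0,0,0,0,0.11],
  [0,0,0,0,0,0.13],
  [0,0,0,0,0,0.13],
])

```text
clock: 4.53
tcp_pos: [0.4964, 0.0304, 0.2201]
orientation: [-2.15, -2.29, -0.0]
contact_force: [-0.2, 0.3, -0.2]
grip_width: 0.0854
gripper_force: 0.0
```

```bash
python3 - <<'E'
from h import *
go([.498,.027,.112])
p=r.grab_frame("wrist");cv2.imwrite("pics/w2.png",p["pixels"][:,:,::-1]);print(p["eye"],R.from_rotvec(p["attitude"]).apply([0,0,-1]))
look(p,["cap_knob","cap","pad_top"])
E
```

```text
t 4.53 tcp [0.4964 0.0304 0.2201] tool x [-0.063  0.998  0.   ] z [-0.  0. -1.] j [-0.66  0.21  0.55  2.01 -0.13  0.95  0.02] F [-0.2  0.3 -0.2] w 0.0854
shift [-0.014   0.0057  0.4322] turn 0.0
[0.49225852 0.11246765 0.36308528] [ 0.01938446 -0.32186747 -0.94658627]
cap_knob 0.56 [254.8 201.1] [0.4977 0.0234]
cap 0.6 [258.7 180.2] [0.5015 0.0277]
cap 0.26 [378.9  55.4] [0.6021 0.1517]
```

View pics/w2.png

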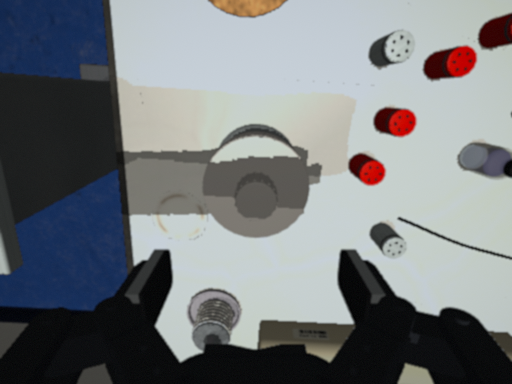

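Wrist now shows cap disc centred about (256,185), knob (256,197). j7 falls with positive turn, so I keep turning clockwise to start the sweep from j7≈-2.1, then fit the cap silhouette.

Call:
apply_moves([
  [0,0,0,0,0,0.117],
  [0,0,0,0,0,0.234],
  [0,0,0,0,0,0.351],
  [0,0,0,0,0,0.468],
  [0,0,0,0,0,0.585],
])

```text
clock: 5.35
tcp_pos: [0.4965, 0.0295, 0.2202]
orientation: [-2.948, -1.085, -0.0]
contact_force: [0.0, -0.2, -0.3]
grip_width: 0.0856
gripper_force: 0.0
```

Call:
apply_moves([
  [0,0,0,0,0,0.117],
  [0,0,0,0,0,0.234],
  [0,0,0,0,0,0.351],
  [0,0,0,0,0,0.468],
  [0,0,0,0,0,0.585],
])

```text
clock: 5.98
tcp_pos: [0.4965, 0.0295, 0.2201]
orientation: [-3.123, 0.334, -0.0]
contact_force: [-0.1, 0.1, -0.4]
grip_width: 0.0851
gripper_force: 0.0
```

Call:
apply_moves([
  [0,0,0,0,0,0.117],
  [0,0,0,0,0,0.2],
  [0,0,0,0,0,0.2],
  [0,0,0,0,0,0.2],
])

```text
clock: 6.48
tcp_pos: [0.4965, 0.0296, 0.2201]
orientation: [-3.036, 0.807, 0.0]
contact_force: [0.2, -0.7, 0.6]
grip_width: 0.0852
gripper_force: 0.0
```

```bash
cat >> h.py <<'E'
from scipy.optimize import least_squares
A=np.linspace(0,2*np.pi,120,endpoint=False); C=np.c_[np.cos(A),np.sin(A)]
def circ(xy,rad,z): return np.c_[xy[0]+rad*C[:,0],xy[1]+rad*C[:,1],np.full(120,z)]
MOD=dict(cap=[(.051,.074),(.051,.105),(.018,.105),(.018,.137)],can1=[(.015,.0),(.015,.046)],pad_top=[(.065,.004)],brush=[(.027,.003),(.027,.053),(.01,.103),(.01,.193)])
def bb(P): return np.r_[P.min(0),P.max(0)]
def fit(p,thing,x0,dz=0):
    """xy from the bounding box of the outline"""
    best=None
    for q in r.outline_of(p,thing):
        l,t,w,h=q["rect"]; m=np.array([l,t,l+w,t+h])
        f=lambda x:bb(np.array([proj(p,X) for rad,z in MOD[thing] for X in circ(x,rad,z+dz)[::4]]))-m
        s=least_squares(f,x0,diff_step=1e-4)
        if best is None or s.cost<best[2]: best=(np.round(s.x,4),round(q["conf"],2),round(s.cost,1),np.round(s.fun,1))
    print(thing,best); return best
E
python3 - <<'E'
from h import *
go([.498,.027,.112])
for n in ("wrist","scene","top"):
    p=r.grab_frame(n); print(n)
    look(p,["cap_knob"]); fit(p,"cap",[.498,.027])
E
```

```text
t 6.47 tcp [0.4965 0.0296 0.2201] tool x [ 0.868 -0.496 -0.   ] z [ 0.  0. -1.] j [-0.99  0.29  0.98  2.03 -0.29  0.97 -1.96] F [ 0.2 -0.7  0.6] w 0.0852
shift [0.0105 0.0059 0.4323] turn 0.0
wrist
cap_knob 0.65 [257.5 193.8] [0.4968 0.0263]
cap (array([0.4978, 0.025 ]), 0.9, np.float64(8.1), array([-1.9, -1.8,  1.9,  2.3]))
scene
cap_knob 0.75 [230.9 200.8] [0.4936 0.0339]
cap_knob 0.73 [253.7 291.4] [ 0.4037 -0.2842]
cap (array([0.5005, 0.0206]), 0.69, np.float64(0.3), array([-0.1, -0.6,  0.1,  0.5]))
top
cap_knob 0.49 [156.4 247.9] [0.396 0.379]
cap None
```

Call:
apply_moves([
  [0.009,0.0115,0.12,0,0,0],
  [0.009,0.0115,0.26,0,0,0],
  [0.009,0.0115,0.38,0,0,0],
  [0.009,0.0115,0.43,0,0,0],
  [0.009,0.0115,0.43,0,0,0],
])

```text
clock: 7.55
tcp_pos: [0.4968, 0.0257, 0.1124]
orientation: [3.034, -0.811, -0.001]
contact_force: [-0.7, 0.8, 0.7]
grip_width: 0.0853
gripper_force: 0.0
```

Call:
apply_moves([
  [0,0,0,0,0,0],
  [0,0,0,0,0,0],
  [0,0,0,0,0,0],
  [0,0,0,0,0,0],
  [0,0,0,0,0,0],
], claw=0, newtons=25)

```text
clock: 8.18
tcp_pos: [0.4974, 0.0261, 0.1133]
orientation: [-3.034, 0.811, -0.001]
contact_force: [-0.8, 0.7, 6.4]
grip_width: 0.0354
gripper_force: 24.4
```

```bash
python3 - <<'E'
from h import *
go([.497,.026,.112]); o=r.get_obs(); print(o["moment"],o["gripper_force"])
p=r.grab_frame("wrist"); look(p,["cap_knob"]); fit(p,"cap",[.498,.027])
E
```

```text
t 8.18 tcp [0.4974 0.0261 0.1133] tool x [ 0.867 -0.499  0.   ] z [ 0.001  0.001 -1.   ] j [-0.83  0.46  0.82  2.12 -0.49  0.76 -1.78] F [-0.8  0.7  6.4] w 0.0354
shift [-0.0013  0.0014  0.0053] turn 0.0
[0.06454472 0.3216855  0.02123908] 24.391998052597046
cap_knob 0.72 [255.3 260.4] [0.4993 0.0245]
cap (array([0.4984, 0.0243]), 0.58, np.float64(2.1), array([-0.3, -1.2,  0.3,  1.6]))
```

Call:
apply_moves([
  [0,0,-0.004,0,0,0],
  [0,0,-0.005,0,0,-0.107],
  [0,0,-0.006,0,0,-0.214],
  [0,0,-0.007,0,0,-0.321],
  [0,0,-0.007,0,0,-0.321],
])

```text
clock: 8.95
tcp_pos: [0.4969, 0.0259, 0.1144]
orientation: [-3.141, 0.031, -0.0]
contact_force: [-0.5, 0.0, -1.9]
grip_width: 0.0351
gripper_force: 25.1
```

```bash
python3 - <<'E'
from h import *
go([.497,.026,.112]); o=r.get_obs(); print(o["moment"],o["gripper_force"])
E
```

```text
t 8.95 tcp [0.4969 0.0259 0.1144] tool x [ 1.   -0.02  0.  ] z [ 0.     0.001 -1.   ] j [-0.73  0.42  0.69  2.11 -0.39  0.74 -1.38] F [-0.5  0.  -1.9] w 0.0351
shift [ 0.0004 -0.0005  0.0096] turn 0.0
[ 0.00062276  0.00943004 -0.01296412] 25.100809335708618
```

Call:
apply_moves([
  [0,0,-0.0009,0,0,-0.107],
  [0,0,-0.0017,0,0,-0.214],
  [0,0,-0.0026,0,0,-0.321],
  [0,0,-0.0034,0,0,-0.428],
  [0,0,-0.0043,0,0,-0.535],
])

```text
clock: 9.57
tcp_pos: [0.497, 0.0259, 0.1153]
orientation: [2.879, 1.257, -0.0]
contact_force: [-0.1, -0.6, -1.6]
grip_width: 0.0351
gripper_force: 25.1
```

Call:
apply_moves([
  [0,0,-0.0009,0,0,-0.107],
  [0,0,-0.0017,0,0,-0.214],
  [0,0,-0.0026,0,0,-0.321],
  [0,0,-0.0034,0,0,-0.428],
  [0,0,-0.0043,0,0,-0.535],
])

```text
clock: 10.2
tcp_pos: [0.4968, 0.0258, 0.1162]
orientation: [-2.115, -2.322, 0.001]
contact_force: [0.0, 0.6, -0.4]
grip_width: 0.0351
gripper_force: 25.1
```

Call:
apply_moves([
  [0,0,-0.0009,0,0,-0.107],
  [0,0,-0.0017,0,0,-0.214],
  [0,0,-0.0026,0,0,-0.321],
  [0,0,-0.0034,0,0,-0.428],
  [0,0,-0.0043,0,0,-0.535],
])

```text
clock: 10.82
tcp_pos: [0.4967, 0.0257, 0.1172]
orientation: [-0.984, -2.983, 0.001]
contact_force: [0.3, 0.1, -1.2]
grip_width: 0.035
gripper_force: 25.1
```

Call:
apply_moves([
  [0,0,-0.0009,0,0,-0.107],
  [0,0,-0.0017,0,0,-0.214],
  [0,0,-0.0026,0,0,-0.321],
  [0,0,-0.0034,0,0,-0.428],
  [0,0,-0.0043,0,0,-0.535],
])

```text
clock: 11.45
tcp_pos: [0.4967, 0.0257, 0.1182]
orientation: [0.318, -3.124, 0.0]
contact_force: [0.1, 0.2, -0.8]
grip_width: 0.0351
gripper_force: 25.1
```

```bash
python3 - <<'E'
from h import *
go([.497,.026,.112]); o=r.get_obs(); print(o["moment"],o["gripper_force"])
E
```

```text
t 11.45 tcp [0.4967 0.0257 0.1182] tool x [-0.979 -0.202  0.001] z [-0.001 -0.    -1.   ] j [-0.08  0.34 -0.11  2.07  0.06  0.73  1.54] F [ 0.1  0.2 -0.8] w 0.0351
shift [-0.0016  0.001   0.0248] turn 0.0
[ 0.00507207 -0.00217265  0.00234624] 25.098214745521545
```

Call:
apply_moves([
  [0,0,-0.0009,0,0,-0.107],
  [0,0,-0.0017,0,0,-0.214],
  [0,0,-0.0026,0,0,-0.321],
  [0,0,-0.0034,0,0,-0.428],
  [0,0,-0.0043,0,0,-0.535],
])

```text
clock: 12.08
tcp_pos: [0.4966, 0.0256, 0.1192]
orientation: [1.565, -2.723, -0.001]
contact_force: [0.3, 0.8, -0.4]
grip_width: 0.035
gripper_force: 25.1
```

Call:
apply_moves([
  [0,0,0,0,0,0],
  [0,0,0,0,0,0],
  [0,0,0,0,0,0],
  [0,0,0,0,0,0],
], claw=0.8)

```text
clock: 12.58
tcp_pos: [0.497, 0.026, 0.1197]
orientation: [-1.562, 2.726, -0.0]
contact_force: [0.3, -0.0, 0.5]
grip_width: 0.0682
gripper_force: 0.0
```

Call:
apply_moves([
  [0,0,0,0,0,0.117],
  [0,0,0,0,0,0.234],
  [0,0,0,0,0,0.351],
  [0,0,0,0,0,0.468],
  [0,0,0,0,0,0.585],
])

```text
clock: 13.2
tcp_pos: [0.497, 0.026, 0.1197]
orientation: [-0.183, 3.136, 0.0]
contact_force: [0.1, 0.2, -0.3]
grip_width: 0.0686
gripper_force: 0.0
```

Call:
apply_moves([
  [0,0,0,0,0,0.117],
  [0,0,0,0,0,0.234],
  [0,0,0,0,0,0.351],
  [0,0,0,0,0,0.468],
  [0,0,0,0,0,0.585],
])

```text
clock: 13.82
tcp_pos: [0.497, 0.026, 0.1197]
orientation: [1.227, 2.892, 0.0]
contact_force: [0.8, 0.2, 0.2]
grip_width: 0.0684
gripper_force: 0.0
```

Call:
apply_moves([
  [0,0,0,0,0,0.117],
  [0,0,0,0,0,0.234],
  [0,0,0,0,0,0.351],
  [0,0,0,0,0,0.468],
  [0,0,0,0,0,0.585],
])

```text
clock: 14.45
tcp_pos: [0.497, 0.0261, 0.1197]
orientation: [-2.382, -2.048, -0.0]
contact_force: [-0.1, -0.2, 1.1]
grip_width: 0.0683
gripper_force: 0.0
```

Call:
apply_moves([
  [0,0,0,0,0,0.117],
  [0,0,0,0,0,0.234],
  [0,0,0,0,0,0.351],
  [0,0,0,0,0,0.468],
  [0,0,0,0,0,0.585],
])

```text
clock: 15.08
tcp_pos: [0.497, 0.0261, 0.1198]
orientation: [-3.043, -0.779, -0.0]
contact_force: [1.2, 0.5, 0.0]
grip_width: 0.0685
gripper_force: 0.0
```

Call:
apply_moves([
  [0,0,0,0,0,0.117],
  [0,0,0,0,0,0.234],
  [0,0,0,0,0,0.351],
  [0,0,0,0,0,0.468],
  [0,0,0,0,0,0.585],
])

```text
clock: 15.7
tcp_pos: [0.497, 0.0262, 0.1198]
orientation: [-3.073, 0.651, -0.0]
contact_force: [-0.3, 0.3, 0.1]
grip_width: 0.068
gripper_force: 0.0
```

Call:
apply_moves([
  [0,0,0,0,0,0],
  [0,0,0,0,0,0],
  [0,0,0,0,0,0],
  [0,0,0,0,0,0],
  [0,0,0,0,0,0],
], claw=0)

```text
clock: 16.32
tcp_pos: [0.4971, 0.0261, 0.1198]
orientation: [-3.075, 0.64, -0.0]
contact_force: [-0.3, 2.4, 2.1]
grip_width: 0.035
gripper_force: 24.9
```

```bash
python3 - <<'E'
from h import *
go([.497,.026,.112]); o=r.get_obs(); print(o["moment"],o["gripper_force"])
p=r.grab_frame("wrist"); fit(p,"cap",[.498,.027],.006)
E
```

```text
t 16.32 tcp [0.4971 0.0261 0.1198] tool x [ 0.917 -0.399  0.   ] z [ 0.     0.001 -1.   ] j [-0.79  0.43  0.77  2.11 -0.43  0.76 -1.72] F [-0.3  2.4  2.1] w 0.035
shift [-0.0004  0.0006  0.0312] turn 0.0
[0.31018725 0.02074463 0.04500551] 24.864672124385834
cap (array([0.4982, 0.0247]), 0.95, np.float64(18.4), array([-3.9, -1.1,  3.9,  2.4]))
```

Call:
apply_moves([
  [0,0,-0.0009,0,0,-0.107],
  [0,0,-0.0017,0,0,-0.214],
  [0,0,-0.0026,0,0,-0.321],
  [0,0,-0.0034,0,0,-0.428],
  [0,0,-0.0043,0,0,-0.535],
])

```text
clock: 17.05
tcp_pos: [0.4973, 0.0257, 0.1209]
orientation: [3.067, 0.677, 0.001]
contact_force: [-0.0, 0.2, 1.6]
grip_width: 0.0349
gripper_force: 24.8
```

Call:
apply_moves([
  [0,0,-0.0009,0,0,-0.107],
  [0,0,-0.0017,0,0,-0.214],
  [0,0,-0.0026,0,0,-0.321],
  [0,0,-0.0034,0,0,-0.428],
  [0,0,-0.0043,0,0,-0.535],
])

```text
clock: 17.68
tcp_pos: [0.4971, 0.0257, 0.1219]
orientation: [2.524, 1.87, 0.0]
contact_force: [0.1, 0.5, 1.8]
grip_width: 0.0348
gripper_force: 24.9
```

Call:
apply_moves([
  [0,0,-0.0009,0,0,-0.107],
  [0,0,-0.0017,0,0,-0.214],
  [0,0,-0.0026,0,0,-0.321],
  [0,0,-0.0034,0,0,-0.428],
  [0,0,-0.0043,0,0,-0.535],
])

```text
clock: 18.3
tcp_pos: [0.4971, 0.0254, 0.123]
orientation: [1.542, 2.737, -0.0]
contact_force: [-0.6, 0.7, 2.3]
grip_width: 0.0352
gripper_force: 24.9
```

Call:
apply_moves([
  [0,0,-0.0009,0,0,-0.107],
  [0,0,-0.0017,0,0,-0.214],
  [0,0,-0.0026,0,0,-0.321],
  [0,0,-0.0034,0,0,-0.428],
  [0,0,-0.0043,0,0,-0.535],
])

```text
clock: 18.92
tcp_pos: [0.4972, 0.0255, 0.1241]
orientation: [0.292, 3.127, -0.0]
contact_force: [0.1, -0.1, 2.0]
grip_width: 0.0354
gripper_force: 24.9
```

Call:
apply_moves([
  [0,0,-0.0009,0,0,-0.107],
  [0,0,-0.0017,0,0,-0.214],
  [0,0,-0.0026,0,0,-0.321],
  [0,0,-0.0034,0,0,-0.428],
  [0,0,-0.0043,0,0,-0.535],
])

```text
clock: 19.55
tcp_pos: [0.4972, 0.0254, 0.1251]
orientation: [-1.009, 2.975, -0.001]
contact_force: [-0.3, -0.1, 1.2]
grip_width: 0.0348
gripper_force: 24.9
```

Call:
apply_moves([
  [0,0,0,0,0,0],
  [0,0,0,0,0,0],
  [0,0,0,0,0,0],
  [0,0,0,0,0,0],
], claw=0.8)

```text
clock: 20.05
tcp_pos: [0.4969, 0.0259, 0.125]
orientation: [1.001, -2.978, 0.0]
contact_force: [-0.9, -0.5, -0.5]
grip_width: 0.0686
gripper_force: 0.0
```

```bash
python3 - <<'E'
from h import *
go([.497,.026,.112])
p=r.grab_frame("wrist"); fit(p,"cap",[.498,.027],.0113); fit(p,"cap",[.498,.027],0); cv2.imwrite("pics/w3.png",p["pixels"][:,:,::-1])
E
```

```text
t 20.05 tcp [0.4969 0.0259 0.125 ] tool x [-0.797 -0.604  0.   ] z [-0. -0. -1.] j [ 0.    0.34 -0.21  2.06  0.1   0.75  1.95] F [-0.9 -0.5 -0.5] w 0.0686
shift [-0.0004  0.      0.0519] turn 0.0
cap (array([0.4966, 0.025 ]), 0.82, np.float64(15.5), array([-3.7, -0.5,  3.8,  1.7]))
cap (array([0.5002, 0.0278]), 0.82, np.float64(21.6), array([ 2.2,  3.4, -2.2, -4.7]))
```

View pics/w3.png

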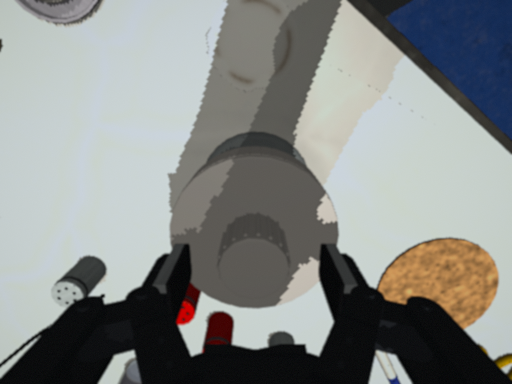

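Wrist image: cap clearly raised, with the jar neck visible below it at (255,145); knob (253,265) between the open fingers. One more sweep.

Call:
apply_moves([
  [0,0,0,0,0,0.117],
  [0,0,0,0,0,0.234],
  [0,0,0,0,0,0.351],
  [0,0,0,0,0,0.468],
  [0,0,0,0,0,0.585],
])

```text
clock: 20.82
tcp_pos: [0.497, 0.026, 0.1251]
orientation: [0.432, 3.112, 0.0]
contact_force: [0.6, -0.5, -0.3]
grip_width: 0.0681
gripper_force: 0.0
```

Call:
apply_moves([
  [0,0,0,0,0,0.117],
  [0,0,0,0,0,0.234],
  [0,0,0,0,0,0.351],
  [0,0,0,0,0,0.468],
  [0,0,0,0,0,0.585],
])

```text
clock: 21.45
tcp_pos: [0.497, 0.026, 0.1251]
orientation: [1.767, 2.598, 0.0]
contact_force: [-0.2, 0.1, 0.6]
grip_width: 0.0683
gripper_force: 0.0
```

Call:
apply_moves([
  [0,0,0,0,0,0.117],
  [0,0,0,0,0,0.234],
  [0,0,0,0,0,0.351],
  [0,0,0,0,0,0.468],
  [0,0,0,0,0,0.585],
])

```text
clock: 22.08
tcp_pos: [0.497, 0.026, 0.1251]
orientation: [-2.735, -1.545, -0.0]
contact_force: [-0.5, -0.5, -0.4]
grip_width: 0.0687
gripper_force: 0.0
```

Call:
apply_moves([
  [0,0,0,0,0,0.117],
  [0,0,0,0,0,0.234],
  [0,0,0,0,0,0.351],
  [0,0,0,0,0,0.468],
  [0,0,0,0,0,0.585],
])

```text
clock: 22.7
tcp_pos: [0.497, 0.0261, 0.1251]
orientation: [-3.137, -0.172, -0.0]
contact_force: [-0.8, 0.1, 0.7]
grip_width: 0.0683
gripper_force: 0.0
```

Call:
apply_moves([
  [0,0,0,0,0,0],
  [0,0,0,0,0,0],
  [0,0,0,0,0,0],
  [0,0,0,0,0,0],
  [0,0,0,0,0,0],
], claw=0)

```text
clock: 23.32
tcp_pos: [0.4971, 0.026, 0.1252]
orientation: [-3.136, -0.182, -0.0]
contact_force: [-0.1, 0.2, 2.0]
grip_width: 0.0356
gripper_force: 25.1
```

Call:
apply_moves([
  [0,0,-0.0009,0,0,-0.107],
  [0,0,-0.0017,0,0,-0.214],
  [0,0,-0.0026,0,0,-0.321],
  [0,0,-0.0034,0,0,-0.428],
  [0,0,-0.0043,0,0,-0.535],
])

```text
clock: 23.95
tcp_pos: [0.4973, 0.026, 0.1263]
orientation: [-2.786, -1.452, -0.001]
contact_force: [0.0, 0.4, 1.9]
grip_width: 0.0349
gripper_force: 25.0
```

Call:
apply_moves([
  [0,0,-0.0009,0,0,-0.107],
  [0,0,-0.0017,0,0,-0.214],
  [0,0,-0.0026,0,0,-0.321],
  [0,0,-0.0034,0,0,-0.428],
  [0,0,-0.0043,0,0,-0.535],
])

```text
clock: 24.58
tcp_pos: [0.497, 0.0259, 0.1273]
orientation: [-1.951, -2.462, -0.0]
contact_force: [-1.3, 0.9, 1.5]
grip_width: 0.0351
gripper_force: 25.1
```

Call:
apply_moves([
  [0,0,-0.0009,0,0,-0.107],
  [0,0,-0.0017,0,0,-0.214],
  [0,0,-0.0026,0,0,-0.321],
  [0,0,-0.0034,0,0,-0.428],
  [0,0,-0.0043,0,0,-0.535],
])

```text
clock: 25.2
tcp_pos: [0.497, 0.0255, 0.1283]
orientation: [0.777, 3.044, -0.0]
contact_force: [0.0, 0.7, 1.5]
grip_width: 0.0354
gripper_force: 25.1
```

Call:
apply_moves([
  [0,0,-0.0009,0,0,-0.107],
  [0,0,-0.0017,0,0,-0.214],
  [0,0,-0.0026,0,0,-0.321],
  [0,0,-0.0034,0,0,-0.428],
  [0,0,-0.0043,0,0,-0.535],
])

```text
clock: 25.82
tcp_pos: [0.4972, 0.0256, 0.1294]
orientation: [-0.532, 3.096, -0.0]
contact_force: [-0.1, -0.0, 1.2]
grip_width: 0.035
gripper_force: 25.0
```

Call:
apply_moves([
  [0,0,-0.0009,0,0,-0.107],
  [0,0,-0.0017,0,0,-0.214],
  [0,0,-0.0026,0,0,-0.3],
  [0,0,-0.0026,0,0,-0.3],
  [0,0,-0.0026,0,0,-0.3],
])

```text
clock: 26.45
tcp_pos: [0.4972, 0.0256, 0.13]
orientation: [-1.229, 2.891, -0.0]
contact_force: [0.3, -0.8, 1.7]
grip_width: 0.0346
gripper_force: 25.0
```

```bash
python3 - <<'E'
from h import *
go([.497,.026,.112]);o=r.get_obs(); print(o["moment"],o["gripper_force"])
E
```

```text
t 26.45 tcp [0.4972 0.0256 0.13  ] tool x [-0.694 -0.72  -0.   ] z [ 0. -0. -1.] j [ 0.03  0.33 -0.25  2.05  0.11  0.77  2.09] F [ 0.3 -0.8  1.7] w 0.0346
shift [-0.0006  0.0015  0.072 ] turn 0.0
[-0.2242461  -0.19848045 -0.04340188] 25.02421349287033
```

Call:
apply_moves([
  [0,0,-0.004,0,0,0],
  [0,0,-0.008,0,0,0],
  [0,0,-0.012,0,0,0],
  [0,0,-0.016,0,0,0],
  [0,0,-0.016,0,0,0],
], newtons=30)

```text
clock: 27.08
tcp_pos: [0.497, 0.0259, 0.1341]
orientation: [-1.233, 2.89, 0.0]
contact_force: [-0.9, -0.8, -0.7]
grip_width: 0.0351
gripper_force: 30.0
```

```bash
python3 - <<'E'
from h import *
go([.478,.253,.21])
for n in ("top","scene"):
  p=r.grab_frame(n); look(p,["pad_top"]); fit(p,"pad_top",[.478,.253])
E
```

```text
t 27.07 tcp [0.497  0.0259 0.1341] tool x [-0.692 -0.722 -0.   ] z [ 0.  0. -1.] j [ 0.03  0.33 -0.25  2.05  0.11  0.78  2.09] F [-0.9 -0.8 -0.7] w 0.0351
shift [-0.6032  0.6835 -0.3038] turn 0.0
pad_top 0.82 [200.9 224. ] [0.4824 0.2501]
pad_top 0.52 [325.7 229.8] [ 0.4525 -0.2024]
pad_top (array([0.4805, 0.2527]), 0.9, np.float64(0.6), array([-0.6, -0.6,  0.6,  0.5]))
pad_top 0.55 [199.4 191.7] [0.4712 0.2479]
pad_top (array([0.473 , 0.2396]), 0.67, np.float64(4.2), array([-1.9, -0.8,  1.9,  0.5]))
```

Call:
apply_moves([
  [0,0,-0.08,0,0,0],
  [0,0,-0.18,0,0,0],
  [-0.12,0.137,-0.2,0,0,0],
  [-0.24,0.274,-0.2,0,0,0],
  [-0.361,0.41,-0.2,0,0,0],
])

```text
clock: 28.0
tcp_pos: [0.4854, 0.1632, 0.1843]
orientation: [-1.232, 2.889, -0.0]
contact_force: [0.6, -0.1, -2.4]
grip_width: 0.035
gripper_force: 30.3
```

Call:
apply_moves([
  [-0.12,0.137,0,0,0,0],
  [-0.241,0.272,0,0,0,0],
  [-0.241,0.272,0,0,0,0],
  [-0.241,0.272,0,0,0,0],
])

```text
clock: 28.5
tcp_pos: [0.478, 0.2518, 0.1837]
orientation: [1.232, -2.889, 0.001]
contact_force: [1.2, -0.8, -0.4]
grip_width: 0.0346
gripper_force: 30.3
```

```bash
python3 - <<'E'
from h import *
go([.479,.252,.049])
p=r.grab_frame("wrist"); cv2.imwrite("pics/w4.png",p["pixels"][:,:,::-1]); fit(p,"pad_top",[.478,.253]);look(p,["pad_top"])
p=r.grab_frame("top"); fit(p,"cap",[.478,.253],.07)
E
```

```text
t 28.5 tcp [0.478  0.2518 0.1837] tool x [-0.692 -0.722  0.001] z [-0.    -0.001 -1.   ] j [-0.31  0.33 -0.35  1.91  0.14  0.93  1.64] F [ 1.2 -0.8 -0.4] w 0.0346
shift [-0.0039 -0.0021  0.5388] turn 0.0
pad_top (array([0.4571, 0.2398]), 0.6, np.float64(836.7), array([ -2.8, -24.7,   2.7,  32.4]))
cap (array([0.4738, 0.2121]), 0.51, np.float64(290.2), array([-13.3, -10.6,  13.5,  10.4]))
```

View pics/w4.png

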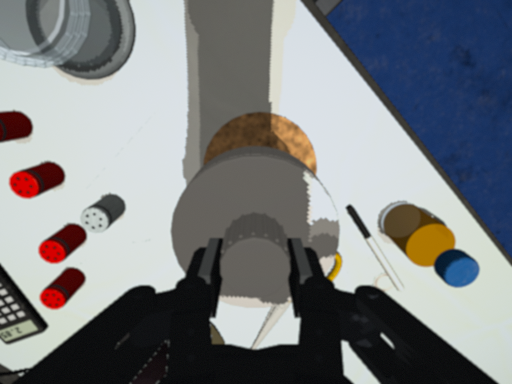

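The wrist view shows the jar open (upper left) and the cap held level over the pad, whose cork shows at (260,135). Lowering.

Call:
apply_moves([
  [-0.002,0,0.15,0,0,0],
  [-0.004,-0.002,0.32,0,0,0],
  [-0.004,-0.002,0.46,0,0,0],
  [-0.004,-0.002,0.53,0,0,0],
  [-0.004,-0.002,0.54,0,0,0],
])

```text
clock: 29.38
tcp_pos: [0.4792, 0.2526, 0.0487]
orientation: [1.232, -2.889, 0.0]
contact_force: [0.2, 0.2, -0.8]
grip_width: 0.0349
gripper_force: 30.8
```

Call:
apply_moves([
  [0,0,0.005,0,0,0],
  [0,0,0.01,0,0,0],
  [0,0,0.014,0,0,0],
  [0,0,0.018,0,0,0],
  [0,0,0.018,0,0,0],
])

```text
clock: 30.0
tcp_pos: [0.4801, 0.2537, 0.048]
orientation: [-1.232, 2.887, -0.001]
contact_force: [-6.6, -4.5, 25.6]
grip_width: 0.0347
gripper_force: 33.3
```

Call:
apply_moves([
  [0,0,-0.012,0,0,0],
  [0,0,-0.012,0,0,0],
])

```text
clock: 30.25
tcp_pos: [0.4797, 0.2532, 0.0483]
orientation: [-1.232, 2.888, 0.0]
contact_force: [1.1, 2.0, 2.6]
grip_width: 0.0345
gripper_force: 31.1
```

```bash
python3 - <<'E'
from h import *
go([.479,.252,.046])
p=r.grab_frame("wrist"); fit(p,"cap",[.479,.252],-.07)
p=r.grab_frame("scene"); fit(p,"cap",[.479,.252],-.07); cv2.imwrite("pics/s5.png",cv2.resize(p["pixels"][120:270,130:330,::-1],None,fx=3.5,fy=3.5,interpolation=2))
E
```

```text
t 30.25 tcp [0.4797 0.2532 0.0483] tool x [-0.692 -0.722 -0.002] z [ 0.002  0.001 -1.   ] j [-0.36  0.53 -0.3   2.    0.25  0.65  1.55] F [1.1 2.  2.6] w 0.0345
shift [ 0.0055 -0.0014  0.0094] turn 0.0
cap (array([0.4813, 0.2539]), 0.73, np.float64(0.2), array([ 0.2, -0.4, -0.2,  0.4]))
cap (array([0.4811, 0.256 ]), 0.93, np.float64(1.1), array([-0.9,  0.5,  0.9, -0.5]))
```

View pics/s5.png

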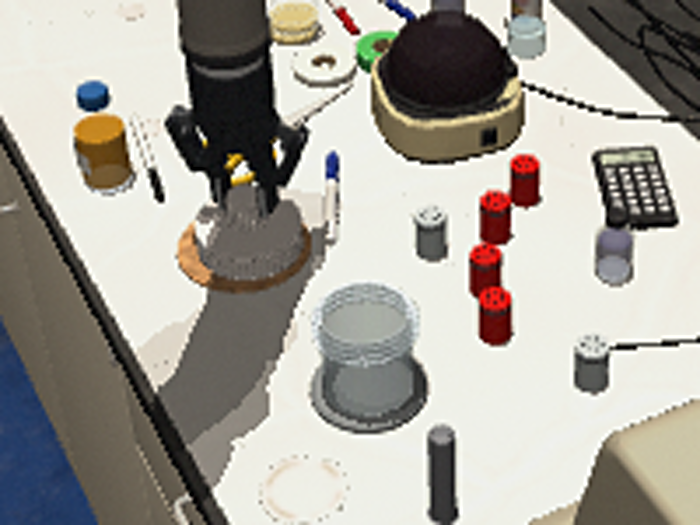

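The crop shows the cap lying flat on the cork at (250,240) and the open jar at (365,350). Releasing.

Call:
apply_moves([
  [0,0,0,0,0,0],
  [0,0,0,0,0,0],
  [0,0,0,0,0,0],
  [0,0,-0.04,0,0,0],
  [0,0,-0.12,0,0,0],
], claw=1)

```text
clock: 31.08
tcp_pos: [0.4786, 0.2526, 0.0777]
orientation: [1.232, -2.888, 0.0]
contact_force: [0.6, 0.4, 0.3]
grip_width: 0.0854
gripper_force: 0.0
```

Call:
apply_moves([
  [0,0,-0.2,0,0,0],
  [0,0,-0.44,0,0,0],
  [0,0,-0.68,0,0,0],
  [0,0,-0.88,0,0,0],
  [0,0,-0.88,0,0,0],
])

```text
clock: 31.7
tcp_pos: [0.4809, 0.2544, 0.3028]
orientation: [-1.229, 2.881, 0.002]
contact_force: [1.1, 0.4, -0.9]
grip_width: 0.0855
gripper_force: 0.0
```

```bash
python3 - <<'E'
from h import *
go([.45,-.16,.29])
p=r.grab_frame("wrist"); fit(p,"cap",[.48,.252],-.07); fit(p,"pad_top",[.479,.252]); look(p,["cap_knob","pad_top"])
p=r.grab_frame("top"); fit(p,"brush",[.445,-.206]); look(p,["brush_tip","saucer_floor","jar","jar_mouth","jar_floor"])
p=r.grab_frame("scene"); fit(p,"brush",[.445,-.206]); look(p,["brush_tip","saucer_floor","jar","jar_mouth","can1_center"])
E
```

```text
t 31.7 tcp [0.4809 0.2544 0.3028] tool x [-0.692 -0.722 -0.009] z [ 0.008  0.005 -1.   ] j [-0.28  0.22 -0.38  1.77  0.09  1.16  1.69] F [ 1.1  0.4 -0.9] w 0.0855
shift [ 1.2824 -1.0579  0.0427] turn 0.0
cap (array([0.4837, 0.2541]), 0.59, np.float64(0.1), array([-0.1,  0.3,  0.1, -0.3]))
pad_top (array([0.4715, 0.257 ]), 0.91, np.float64(16.3), array([ 1.1, -3.6, -1.1,  4.2]))
cap_knob 0.59 [253.8 157.3] [0.4734 0.2426]
pad_top 0.28 [143.1 177.6] [0.6411 0.1638]
brush (array([ 0.4544, -0.2057]), 0.53, np.float64(0.9), array([ 1. , -0.1, -0.9,  0.1]))
brush_tip 0.7 [326.6 228.7] [ 0.4565 -0.2059]
saucer_floor 0.45 [326.1 229. ] [ 0.4554 -0.2041]
jar 0.59 [261.2 216.6] [0.5054 0.0297]
jar_mouth 0.82 [262.2 216.1] [0.498  0.0246]
jar_mouth 0.71 [224. 181.] [0.6229 0.1548]
jar_mouth 0.51 [326.5 230. ] [ 0.4463 -0.1922]
jar_floor 0.8 [262.8 218.9] [0.4969 0.024 ]
brush (array([ 0.4494, -0.2033]), 0.75, np.float64(1.8), array([-1.2,  0.5,  1.2, -0.6]))
brush_tip 0.8 [255.4 293.4] [ 0.4449 -0.2101]
brush_tip 0.24 [299.6 222.1] [ 0.6924 -0.034 ]
brush_tip 0.21 [256.6 292.9] [ 0.4485 -0.2102]
saucer_floor 0.54 [251.9 289.7] [ 0.4422 -0.1947]
saucer_floor 0.38 [269.9 338. ] [ 0.4141 -0.3475]
jar 0.72 [157.9 171.5] [0.3846 0.4234]
jar 0.71 [234.4 229.9] [0.4993 0.0348]
jar_mouth 0.89 [235.5 208.5] [0.5035 0.0264]
```

Call:
apply_moves([
  [0.14,-0.118,0,0,0,0.103],
  [0.28,-0.236,0,0,0,0.206],
  [0.42,-0.354,0,0,0,0.309],
  [0.56,-0.472,0,0,0,0.412],
  [0.7,-0.59,0,0,0,0.513],
])

```text
clock: 33.28
tcp_pos: [0.4643, 0.023, 0.2977]
orientation: [0.007, 3.141, 0.0]
contact_force: [0.5, -0.3, -0.7]
grip_width: 0.0856
gripper_force: 0.0
```

Call:
apply_moves([
  [0.01,-0.15,0,0,0,0],
  [0.02,-0.3,0,0,0,0],
  [0.03,-0.45,0,0,0,0],
  [0.045,-0.6,0,0,0,0],
  [0.045,-0.68,0,0,0,0],
])

```text
clock: 33.9
tcp_pos: [0.4528, -0.1477, 0.2976]
orientation: [0.003, 3.141, -0.001]
contact_force: [-0.6, 1.1, -0.7]
grip_width: 0.0857
gripper_force: 0.0
```

```bash
python3 - <<'E'
from h import *
go([.452,-.2055,.15])
p=r.grab_frame("wrist"); fit(p,"brush",[.452,-.206]); look(p,["brush_tip","brush_handle","saucer_floor"]);cv2.imwrite("pics/w6.png",p["pixels"][:,:,::-1])
E
```

```text
t 33.9 tcp [ 0.4528 -0.1477  0.2976] tool x [-1.     0.002 -0.   ] z [ 0. -0. -1.] j [ 0.16  0.08  0.02  1.93 -0.    1.13  1.75] F [-0.6  1.1 -0.7] w 0.0857
shift [ 0.003  -0.2311  0.5906] turn 0.0
brush (array([ 0.4489, -0.2061]), 0.93, np.float64(1.8), array([-0.3, -1.5,  0.5,  1. ]))
brush_tip 0.94 [217.4 148.7] [ 0.4499 -0.2052]
brush_tip 0.53 [368.1 182.3] [0.5034 0.029 ]
brush_tip 0.32 [445.  263.4] [0.6503 0.18  ]
brush_handle 0.58 [199.9 177.4] [ 0.4524 -0.2049]
saucer_floor 0.62 [215.4 152.5] [ 0.4557 -0.2085]
```

View pics/w6.png

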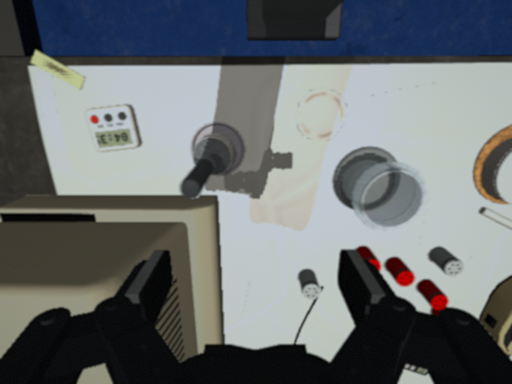

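The wrist image shows the brush head at (217,150), its handle top at (192,187), the jar (380,190) and the big box edge along row 197, just past the brush. I check the clearance to it.

```bash
python3 - <<'E'
from h import *
w=r.grab_frame("wrist"); t=r.grab_frame("top")
for z in (.0,.05,.1,.15,.2,.25): print(z,[np.round(onz(w,(150,v),z)[:2],3) for v in (197,224)],[np.round(onz(t,(370,v),z)[:2],3) for v in (210,205)])
cv2.imwrite("pics/t7.png",cv2.resize(t["pixels"][140:270,300:430,::-1],None,fx=4,fy=4,interpolation=2))
E
```

```text
0.0 [array([ 0.529, -0.313]), array([ 0.577, -0.319])] [array([ 0.521, -0.366]), array([ 0.54 , -0.367])]
0.05 [array([ 0.511, -0.294]), array([ 0.554, -0.299])] [array([ 0.516, -0.354]), array([ 0.534, -0.355])]
0.1 [array([ 0.494, -0.275]), array([ 0.53 , -0.279])] [array([ 0.511, -0.341]), array([ 0.528, -0.342])]
0.15 [array([ 0.476, -0.256]), array([ 0.507, -0.26 ])] [array([ 0.506, -0.329]), array([ 0.522, -0.33 ])]
0.2 [array([ 0.458, -0.237]), array([ 0.484, -0.24 ])] [array([ 0.5  , -0.317]), array([ 0.516, -0.317])]
0.25 [array([ 0.44 , -0.218]), array([ 0.46, -0.22])] [array([ 0.495, -0.304]), array([ 0.51 , -0.305])]
```

View pics/t7.png

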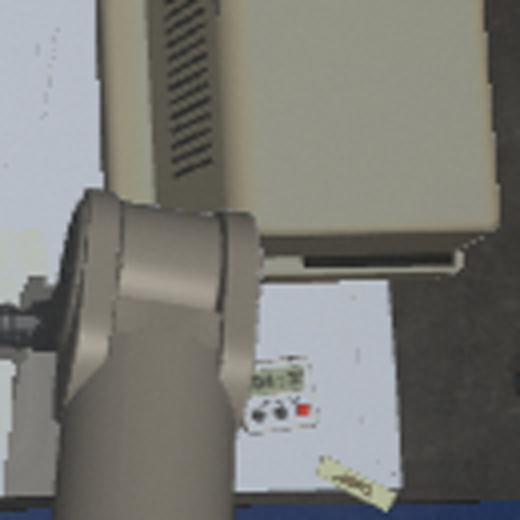

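Call:
apply_moves([
  [0.011,-0.13,0,0,0,0],
  [0.011,-0.231,0,0,0,0],
  [0.011,-0.231,0.1,0,0,0],
  [0.011,-0.231,0.2,0,0,0],
  [0.011,-0.231,0.3,0,0,0],
])

```text
clock: 34.88
tcp_pos: [0.451, -0.2022, 0.2218]
orientation: [-0.004, 3.141, 0.0]
contact_force: [0.3, 0.8, 0.4]
grip_width: 0.0855
gripper_force: 0.0
```

Call:
apply_moves([
  [0,0,0.06,0,0,0],
  [0,0,0.12,0,0,0],
  [0,0,0.18,0,0,0],
  [0,0,0.24,0,0,0],
  [0,0,0.29,0,0,0],
])

```text
clock: 35.5
tcp_pos: [0.4506, -0.2032, 0.1491]
orientation: [0.001, -3.141, -0.0]
contact_force: [0.3, 0.5, -0.7]
grip_width: 0.0854
gripper_force: 0.0
```

Call:
apply_moves([
  [0,0,0,0,0,0],
  [0,0,0,0,0,0],
  [0,0,0,0,0,0],
  [0,0,0,0,0,0],
  [0,0,0,0,0,0],
], claw=0, newtons=30)

```text
clock: 36.12
tcp_pos: [0.451, -0.2035, 0.1504]
orientation: [-0.001, 3.141, -0.001]
contact_force: [0.5, -0.2, 2.0]
grip_width: 0.0195
gripper_force: 29.6
```

```bash
python3 - <<'E'
from h import *
go([.498,.026,.275])
p=r.grab_frame("wrist"); look(p,["brush_tip","saucer_floor"]);cv2.imwrite("pics/w8.png",p["pixels"][:,:,::-1])
p=r.grab_frame("scene"); look(p,["brush_tip"]); fit(p,"brush",[.452,-.206])
E
```

```text
t 36.12 tcp [ 0.451  -0.2035  0.1504] tool x [-1.    -0.001 -0.001] z [ 0.001 -0.    -1.   ] j [ 0.24  0.28  0.06  2.06 -0.03  0.8   1.89] F [ 0.5 -0.2  2. ] w 0.0195
shift [-0.1889  0.9177 -0.4984] turn 0.0
brush_tip 0.93 [256.3 291.6] [ 0.4498 -0.206 ]
brush (array([ 0.4399, -0.2264]), 0.6, np.float64(87.8), array([-1.5, -9.4,  1.5,  9.1]))
```

View pics/w8.png

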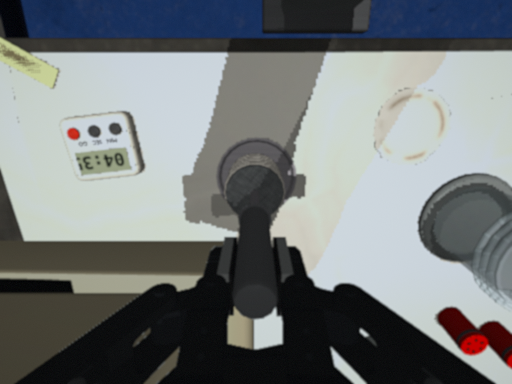

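Wrist image: fingers closed on the handle at (255,260), saucer at (255,170). Lifting and going to the jar.

Call:
apply_moves([
  [0,0,-0.06,0,0,0],
  [0,0,-0.18,0,0,0],
  [0,0,-0.34,0,0,0],
  [0,0,-0.46,0,0,0],
  [0,0,-0.5,0,0,0],
])

```text
clock: 37.05
tcp_pos: [0.4512, -0.2033, 0.2771]
orientation: [-0.001, 3.139, -0.001]
contact_force: [-0.1, 0.7, -1.4]
grip_width: 0.0192
gripper_force: 29.5
```

Call:
apply_moves([
  [-0.037,0.16,0,0,0,0],
  [-0.074,0.35,0,0,0,0],
  [-0.111,0.54,0,0,0,0],
  [-0.148,0.73,0,0,0,0],
  [-0.187,0.918,0,0,0,0],
])

```text
clock: 37.67
tcp_pos: [0.4965, 0.0277, 0.2741]
orientation: [0.001, -3.14, 0.0]
contact_force: [0.9, -0.3, -1.5]
grip_width: 0.0191
gripper_force: 29.5
```

Call:
apply_moves([
  [0,0,0,0,0,0],
  [0,0,0,0,0,0],
  [0,0,0,0,0,0],
])

```text
clock: 38.05
tcp_pos: [0.4968, 0.0247, 0.2746]
orientation: [-0.002, -3.141, 0.001]
contact_force: [-0.4, 0.1, -0.7]
grip_width: 0.0192
gripper_force: 29.5
```

```bash
python3 - <<'E'
from h import *
go([.4975,.026,.166])
p=r.grab_frame("wrist"); look(p,["brush_tip","jar_floor","jar_mouth"]);cv2.imwrite("pics/w9.png",p["pixels"][:,:,::-1])
p=r.grab_frame("scene"); look(p,["jar_mouth"])
o=r.get_obs()["tcp_pos"]; print([np.round(proj(p,[o[0],o[1],o[2]-.147])), proj(p,[.4975,.026,.096])])
E
```

```text
t 38.05 tcp [0.4968 0.0247 0.2746] tool x [-1.     0.002  0.001] z [-0.001 -0.001 -1.   ] j [-0.07  0.15 -0.12  1.91  0.02  1.09  1.37] F [-0.4  0.1 -0.7] w 0.0192
shift [-0.0033  0.0054  0.4344] turn 0.0
jar_floor 0.69 [257.4 156.9] [0.502  0.0275]
jar_floor 0.57 [342.9 238.6] [0.6349 0.1644]
jar_mouth 0.8 [237.6 207.3] [0.5112 0.0281]
[array([233., 201.]), array([233.73694675, 209.24727093])]
```

View pics/w9.png

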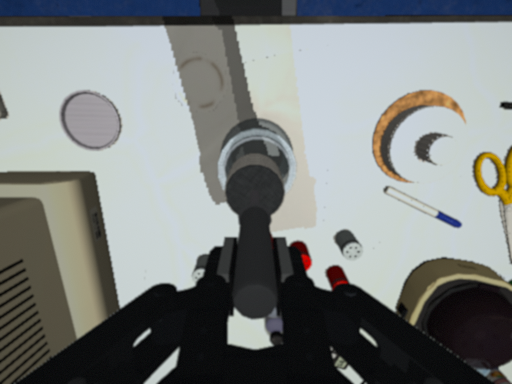

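The brush hangs over the jar mouth (ring centre (257,165), brush head (255,185), column-aligned). Scrubbing.

Call:
apply_moves([
  [-0.006,0.006,0.08,0,0,0],
  [-0.006,0.006,0.17,0,0,0],
  [-0.006,0.006,0.26,0,0,0],
  [-0.006,0.006,0.35,0,0,0],
  [-0.006,0.006,0.415,0,0,0],
])

```text
clock: 38.98
tcp_pos: [0.4985, 0.0276, 0.1703]
orientation: [0.001, -3.141, 0.0]
contact_force: [-0.3, 0.4, 0.5]
grip_width: 0.0196
gripper_force: 29.6
```

Call:
apply_moves([
  [0,0,0.01,0,0,0],
  [0,0,0.017,0,0,0],
  [0,0,0.017,0,0,0],
  [0,0,0.017,0,0,0],
])

```text
clock: 39.48
tcp_pos: [0.4991, 0.0278, 0.1676]
orientation: [-0.001, 3.14, 0.0]
contact_force: [0.1, 0.5, -0.3]
grip_width: 0.019
gripper_force: 29.6
```

```bash
python3 - <<'E'
from h import *
go([.4975,.026,.166])
p=r.grab_frame("scene"); look(p,["brush_tip","brush_handle"]); cv2.imwrite("pics/s10.png",cv2.resize(p["pixels"][120:270,130:330,::-1],None,fx=3.5,fy=3.5,interpolation=2))
E
```

```text
t 39.48 tcp [0.4991 0.0278 0.1676] tool x [-1.    -0.001 -0.001] z [ 0.001  0.    -1.   ] j [-0.08  0.27 -0.12  2.03  0.04  0.84  1.35] F [ 0.1  0.5 -0.3] w 0.019
shift [ 0.0065 -0.0074  0.0063] turn 0.0
brush_tip 0.57 [232.9 223.7] [0.5056 0.0586]
brush_handle 0.74 [235.3 192. ] [0.5089 0.0335]
```

Call:
apply_moves([
  [0,0,0.01,0,0,0],
  [0,0,0.01,0,0,0],
  [0,0,-0.07,0,0,0],
  [0,0,-0.15,0,0,0],
  [0,0,-0.21,0,0,0],
])

```text
clock: 40.25
tcp_pos: [0.4989, 0.0278, 0.2203]
orientation: [-0.001, 3.141, 0.0]
contact_force: [0.4, 0.4, -1.5]
grip_width: 0.0191
gripper_force: 29.5
```

Call:
apply_moves([
  [0,0,0,0,0,0],
  [0,0,0,0,0,0],
  [0,0,0.07,0,0,0],
  [0,0,0.15,0,0,0],
  [0,0,0.22,0,0,0],
])

```text
clock: 40.88
tcp_pos: [0.4979, 0.0277, 0.1629]
orientation: [0.001, -3.14, 0.0]
contact_force: [-0.5, 0.1, -0.2]
grip_width: 0.0191
gripper_force: 29.6
```

Call:
apply_moves([
  [0,0,0,0,0,0],
  [0,0,0,0,0,0],
  [0,0,-0.07,0,0,0],
  [0,0,-0.15,0,0,0],
  [0,0,-0.22,0,0,0],
])

```text
clock: 41.5
tcp_pos: [0.4992, 0.0279, 0.2211]
orientation: [-0.001, 3.14, 0.0]
contact_force: [0.5, -0.8, -0.5]
grip_width: 0.0192
gripper_force: 29.6
```

Call:
apply_moves([
  [0,0,0,0,0,0],
  [0,0,0,0,0,0],
  [0,0,0.07,0,0,0],
  [0,0,0.15,0,0,0],
  [0,0,0.22,0,0,0],
])

```text
clock: 42.12
tcp_pos: [0.498, 0.0277, 0.163]
orientation: [0.001, -3.14, 0.0]
contact_force: [0.4, -0.6, -1.3]
grip_width: 0.0198
gripper_force: 29.6
```

Call:
apply_moves([
  [0,0,0,0,0,0],
  [0,0,0,0,0,0],
  [0,0,0,0,0,0],
])

```text
clock: 42.5
tcp_pos: [0.4992, 0.0279, 0.1652]
orientation: [-0.001, 3.14, 0.0]
contact_force: [-0.3, 0.5, 0.2]
grip_width: 0.0193
gripper_force: 29.6
```

Call:
apply_moves([
  [0,0,-0.1,0,0,0],
  [0,0,-0.22,0,0,0],
  [0,0,-0.34,0,0,0],
  [0,0,-0.45,0,0,0],
  [0,0,-0.45,0,0,0],
])

```text
clock: 43.12
tcp_pos: [0.5003, 0.028, 0.2796]
orientation: [-0.001, 3.136, 0.001]
contact_force: [-1.3, -0.2, -0.5]
grip_width: 0.0193
gripper_force: 29.7
```

Call:
apply_moves([
  [0.037,-0.16,0,0,0,0],
  [0.074,-0.35,0,0,0,0],
  [0.111,-0.54,0,0,0,0],
  [0.148,-0.73,0,0,0,0],
  [0.192,-0.926,0,0,0,0],
])

```text
clock: 43.75
tcp_pos: [0.45, -0.205, 0.2761]
orientation: [0.002, -3.141, -0.0]
contact_force: [1.3, 0.9, -1.1]
grip_width: 0.0192
gripper_force: 29.6
```

Call:
apply_moves([
  [0,0,0,0,0,0],
  [0,0,0,0,0,0],
  [0,0,0,0,0,0],
])

```text
clock: 44.12
tcp_pos: [0.4512, -0.2023, 0.2766]
orientation: [0.005, -3.141, -0.001]
contact_force: [-0.2, -0.2, -0.9]
grip_width: 0.0191
gripper_force: 29.7
```

```bash
python3 - <<'E'
from h import *
go([.451,-.2035,.154])
p=r.grab_frame("wrist"); look(p,["brush_tip","saucer_floor"])
p=r.grab_frame("scene"); look(p,["can1_center","brush_tip"])
E
```

```text
t 44.12 tcp [ 0.4512 -0.2023  0.2766] tool x [-1.    -0.003  0.001] z [-0.001  0.001 -1.   ] j [ 0.23  0.13  0.07  1.93 -0.01  1.09  1.88] F [-0.2 -0.2 -0.9] w 0.0191
shift [ 4.000e-04 -4.900e-03  4.903e-01] turn 0.0
saucer_floor 0.69 [255.3 156.3] [ 0.4554 -0.2023]
can1_center 0.72 [299.7 221. ] [ 0.6838 -0.0467]
brush_tip 0.62 [257.7 261.1] [ 0.5032 -0.1124]
```

Call:
apply_moves([
  [0,-0.005,0.12,0,0,0],
  [0,-0.005,0.25,0,0,0],
  [0,-0.005,0.37,0,0,0],
  [0,-0.005,0.46,0,0,0],
  [0,-0.005,0.488,0,0,0],
])

```text
clock: 45.05
tcp_pos: [0.4502, -0.2046, 0.1538]
orientation: [0.002, -3.139, -0.001]
contact_force: [0.1, 0.5, -0.9]
grip_width: 0.0193
gripper_force: 29.7
```

Call:
apply_moves([
  [0,0,0.004,0,0,0],
  [0,0,0.008,0,0,0],
  [0,0,0.012,0,0,0],
  [0,0,0.016,0,0,0],
  [0,0,0.016,0,0,0],
])

```text
clock: 45.68
tcp_pos: [0.451, -0.205, 0.1511]
orientation: [-0.001, 3.141, -0.0]
contact_force: [0.3, -0.1, -0.6]
grip_width: 0.0192
gripper_force: 29.7
```

Call:
apply_moves([
  [0,0,0.003,0,0,0],
  [0,0,0.006,0,0,0],
  [0,0,0.006,0,0,0],
])

```text
clock: 46.05
tcp_pos: [0.4514, -0.2053, 0.1504]
orientation: [-0.001, 3.14, -0.001]
contact_force: [-0.7, 0.0, 6.6]
grip_width: 0.0196
gripper_force: 30.5
```

```bash
python3 - <<'E'
from h import *
go([.451,-.205,.1495])
E
```

```text
t 46.05 tcp [ 0.4514 -0.2053  0.1504] tool x [-1.    -0.001 -0.001] z [ 0.001 -0.    -1.   ] j [ 0.24  0.29  0.07  2.06 -0.03  0.8   1.9 ] F [-0.7  0.   6.6] w 0.0196
shift [0.0018 0.0013 0.0036] turn 0.0
```

Call:
apply_moves([
  [0,0,-0.003,0,0,0],
  [0,0,-0.003,0,0,0],
])

```text
clock: 46.3
tcp_pos: [0.4511, -0.2051, 0.1504]
orientation: [-0.001, 3.141, -0.0]
contact_force: [-0.4, 0.2, 2.8]
grip_width: 0.0193
gripper_force: 29.9
```

Call:
apply_moves([
  [0,0,0,0,0,0],
  [0,0,0,0,0,0],
  [0,0,0,0,0,0],
  [0,0,0,0,0,0],
  [0,0,0,0,0,0],
], claw=1)

```text
clock: 46.92
tcp_pos: [0.4509, -0.205, 0.1502]
orientation: [0.001, -3.142, -0.0]
contact_force: [0.5, -0.7, 0.0]
grip_width: 0.0854
gripper_force: 0.0
```

Call:
apply_moves([
  [0,0,-0.06,0,0,0],
  [0,0,-0.16,0,0,0],
  [0,0,-0.28,0,0,0],
  [0,0,-0.4,0,0,0],
  [0,0,-0.48,0,0,0],
])

```text
clock: 47.55
tcp_pos: [0.4514, -0.2053, 0.2729]
orientation: [-0.001, 3.139, -0.001]
contact_force: [-0.1, -0.9, -1.0]
grip_width: 0.0854
gripper_force: 0.0
```

```bash
python3 - <<'E'
from h import *
p=r.grab_frame("wrist"); fit(p,"brush",[.451,-.206]); look(p,["brush_tip","saucer_floor"])
p=r.grab_frame("scene"); 
cv2.imwrite("pics/s11.png",cv2.resize(p["pixels"][130:310,170:350,::-1],None,fx=3.3,fy=3.3,interpolation=2))
for n in ("scene","top"):
  p=r.grab_frame(n); look(p,["can1_center","brush_tip"])
  for q in r.outline_of(p,"can1"): print(n,q["rect"],q["conf"])
go([.6,0,.27])
E
```

```text
brush (array([ 0.4488, -0.2075]), 0.69, np.float64(0.6), array([-0.8, -0.2,  0.8,  0.1]))
brush_tip 0.62 [255.  155.7] [ 0.4549 -0.206 ]
saucer_floor 0.78 [251.2 155.1] [ 0.454  -0.2115]
can1_center 0.43 [300.8 222.3] [ 0.6838 -0.0531]
brush_tip 0.71 [256.1 293.2] [ 0.4469 -0.2104]
brush_tip 0.32 [259.5 258.8] [ 0.5119 -0.1072]
scene [267.4, 176.6, 9.5, 13.0] 0.55
scene [251.4, 245.2, 17.6, 51.7] 0.53
scene [264.6, 188.9, 10.1, 7.3] 0.52
scene [291.5, 213.6, 13.5, 17.1] 0.51
can1_center 0.45 [282.6 169.4] [ 0.6745 -0.0522]
brush_tip 0.63 [222.1 184.5] [0.6271 0.1719]
brush_tip 0.42 [327.8 228.5] [ 0.4571 -0.2103]
top [254.8, 175.9, 8.7, 10.3] 0.65
top [212.7, 148.2, 6.8, 8.4] 0.62
top [221.6, 180.4, 6.6, 7.2] 0.45
top [240.9, 171.8, 9.7, 6.8] 0.42
t 48.2 tcp [ 0.4508 -0.2049  0.2699] tool x [-1.    -0.001  0.001] z [-0.001  0.    -1.   ] j [ 0.23  0.14  0.08  1.93 -0.01  1.07  1.88] F [-0.4 -0.9 -0.5] w 0.0852
shift [-5.975e-01  8.193e-01 -7.000e-04] turn 0.0
```

View pics/s11.png

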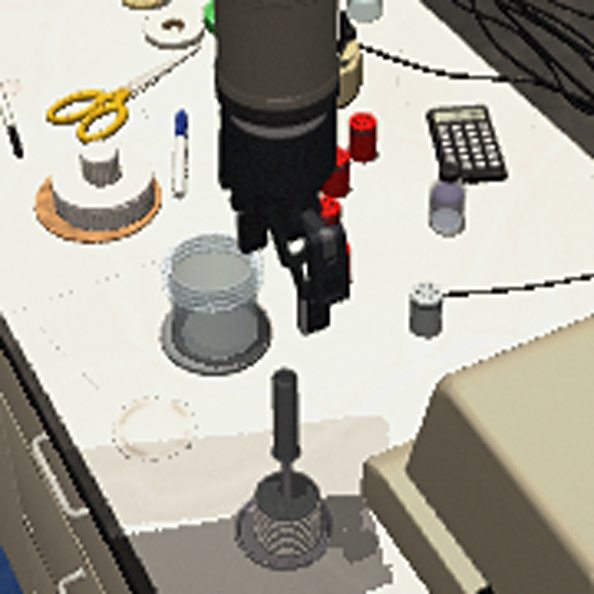

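The crop shows the brush standing upright in its saucer (285,500), the cap on the pad (100,190), the jar empty (215,300), and can A at (427,310). Going above can A, moving sideways first to keep off the box.

Call:
apply_moves([
  [0,0.2,0,0,0,0],
  [0,0.4,0,0,0,0],
  [-0.1,0.6,0,0,0,0],
  [-0.3,0.6,0,0,0,0],
  [-0.5,0.6,0.05,0,0,0],
], claw=0.7)

```text
clock: 48.82
tcp_pos: [0.578, -0.054, 0.2587]
orientation: [-0.004, 3.139, 0.0]
contact_force: [-0.2, 0.1, 0.0]
grip_width: 0.0598
gripper_force: 0.0
```

Call:
apply_moves([
  [-0.2,0,0.1,0,0,0],
  [-0.38,0,0.23,0,0,0],
  [-0.38,0,0.23,0,0,0],
  [-0.38,0,0.23,0,0,0],
])

```text
clock: 49.32
tcp_pos: [0.6704, -0.055, 0.2001]
orientation: [0.001, -3.141, 0.0]
contact_force: [0.2, 0.8, 0.8]
grip_width: 0.0597
gripper_force: 0.0
```

```bash
cat >> h.py <<'E'
def cans(p):
    """grey upright cans: networks + mean colour"""
    for q in r.outline_of(p,"can1"):
        m=q["pixels"]; 
        if q["conf"]<.25 or m.sum()<20: continue
        c=p["pixels"][m].mean(0); l,t,w,h=q["rect"]
        g=onz(p,(l+w/2,t+h/2),.023)[:2]; b=np.array([l,t,l+w,t+h])
        f=lambda x:bb(np.array([proj(p,X) for rad,z in MOD["can1"] for X in circ(x,rad,z)[::4]]))-b
        s=least_squares(f,g,diff_step=1e-4)
        print("can",round(q["conf"],2),"rgb",c.astype(int),"xy",np.round(s.x,4),"res",np.round(s.fun,1))
E
python3 - <<'E'
from h import *
go([.675,-.055,.03])
p=r.grab_frame("wrist"); look(p,["can1_center"]); cans(p)
p=r.grab_frame("top"); cans(p)
E
```

```text
t 49.33 tcp [ 0.6704 -0.055   0.2001] tool x [-1.    -0.001  0.001] z [-0.001 -0.    -1.   ] j [ 0.02  0.5  -0.04  1.59  0.02  1.05  1.54] F [0.2 0.8 0.8] w 0.0597
shift [-1.880e-02 -2.000e-04  6.804e-01] turn 0.0
can1_center 0.86 [253.8 173.2] [ 0.6742 -0.0569]
can 0.93 rgb [153  34  30] xy [0.6302 0.0378] res [-1.6 -0.9  1.4  0.9]
can 0.76 rgb [107 112 110] xy [0.6336 0.1664] res [-0.3 -2.   0.3  1.9]
can 0.72 rgb [66 69 68] xy [ 0.6754 -0.0573] res [-1.2  0.2  1.2 -0.2]
can 0.71 rgb [108  14  13] xy [0.7495 0.1934] res [-0.8 -1.6  0.7  1.6]
can 0.69 rgb [117  17  15] xy [0.6959 0.1554] res [-2.9 -0.7  2.5  0.8]
can 0.58 rgb [136  22  19] xy [0.6503 0.0931] res [-0.9 -1.   0.8  1. ]
can 0.63 rgb [154 159 166] xy [0.6182 0.1576] res [ 0.1 -3.9 -0.1  4. ]
can 0.62 rgb [143  73  73] xy [0.7429 0.1835] res [ 0.7  0.3 -0.8 -0.3]
can 0.53 rgb [153  71  72] xy [0.6532 0.0891] res [ 0.7  1.  -0.8 -1. ]
can 0.4 rgb [161  68  67] xy [0.6299 0.0369] res [ 0.5  0.  -0.5 -0. ]
can 0.37 rgb [157 159 157] xy [ 0.4164 -0.349 ] res [ 2.6  4.  -2.5 -4.1]
```

Two grey cans confirmed by colour: (.675,-.057) and (.634,.166). The four reds are at (.630,.038), (.650,.093), (.696,.155) and (.750,.193). Gripping can A.

Call:
apply_moves([
  [-0.018,-0.008,0.15,0,0,0],
  [-0.018,-0.008,0.33,0,0,0],
  [-0.018,-0.008,0.5,0,0,0],
  [-0.018,-0.008,0.63,0,0,0],
  [-0.018,-0.008,0.68,0,0,0],
])

```text
clock: 50.2
tcp_pos: [0.6741, -0.0568, 0.0291]
orientation: [0.001, -3.139, -0.0]
contact_force: [-0.1, -0.3, 0.3]
grip_width: 0.0602
gripper_force: 0.0
```

Call:
apply_moves([
  [0,0,0,0,0,0],
  [0,0,0,0,0,0],
  [0,0,0,0,0,0],
  [0,0,0,0,0,0],
  [0,0,0,0,0,0],
], claw=0, newtons=30)

```text
clock: 50.82
tcp_pos: [0.6767, -0.0568, 0.032]
orientation: [-0.001, 3.139, 0.0]
contact_force: [0.3, 0.3, 6.2]
grip_width: 0.0284
gripper_force: 30.7
```

```bash
python3 - <<'E'
from h import *
go([.675,-.055,.17])
p=r.grab_frame("wrist"); cans(p)
E
```

```text
t 50.83 tcp [ 0.6767 -0.0568  0.032 ] tool x [-1.    -0.001 -0.003] z [ 0.003  0.    -1.   ] j [ 0.02  0.7  -0.04  1.68  0.04  0.76  1.53] F [0.3 0.3 6.2] w 0.0284
shift [ 0.005   0.0072 -0.552 ] turn 0.0
can 0.85 rgb [67 11 10] xy [0.6461 0.0655] res [-46.1  -8.3  34.6  12.7]
can 0.81 rgb [139  10   9] xy [0.6297 0.0355] res [-2.8 -1.6  2.1  1.7]
can 0.77 rgb [67 71 69] xy [ 0.6765 -0.0566] res [-2.6 -0.3  2.6  0.5]
can 0.51 rgb [116 119 114] xy [0.7364 0.0479] res [-38.2 -37.8  30.   39.9]
```

Call:
apply_moves([
  [0,0,-0.08,0,0,0],
  [0,0,-0.25,0,0,0],
  [0,0,-0.43,0,0,0],
  [0,0,-0.59,0,0,0],
  [0.1,0.05,-0.59,0,0,0],
])

```text
clock: 51.55
tcp_pos: [0.6536, -0.0456, 0.1832]
orientation: [0.002, 3.132, -0.001]
contact_force: [-0.2, 0.1, -1.9]
grip_width: 0.0282
gripper_force: 30.0
```

Call:
apply_moves([
  [0.14,0.07,0,0,0,0],
  [0.28,0.14,0,0,0,0],
  [0.42,0.21,0,0,0,0],
  [0.551,0.281,0,0,0,0],
  [0.551,0.281,0,0,0,0],
])

```text
clock: 52.18
tcp_pos: [0.5103, 0.0271, 0.1788]
orientation: [0.006, -3.141, -0.001]
contact_force: [0.3, -0.4, -0.2]
grip_width: 0.0283
gripper_force: 30.0
```

```bash
python3 - <<'E'
from h import *
go([.514,.026,.097])
p=r.grab_frame("wrist"); look(p,["jar_mouth","jar_floor","jar","can1_center"]); cans(p)
E
```

```text
t 52.17 tcp [0.5103 0.0271 0.1788] tool x [-1.    -0.004  0.   ] z [-0.  0. -1.] j [-0.1   0.27 -0.09  1.99  0.03  0.88  1.37] F [ 0.3 -0.4 -0.2] w 0.0283
shift [-0.0148 -0.0046  0.3271] turn 0.0
jar_mouth 0.78 [254.1 182.9] [0.497  0.0257]
jar_floor 0.75 [254.  161.1] [0.5005 0.0254]
jar 0.89 [253.7 153.7] [0.4921 0.0251]
can1_center 0.65 [257.3 238.7] [0.5859 0.0294]
can 0.92 rgb [93 98 96] xy [0.6332 0.1653] res [-0.2 -4.5  0.2  4.3]
can 0.86 rgb [59 61 60] xy [0.5932 0.0243] res [ 15.   19.3 -15.  -19. ]
can 0.58 rgb [156 117  74] xy [0.4679 0.2319] res [ 25.5  42.6 -21.8 -41. ]
can 0.5 rgb [179  17  15] xy [0.6503 0.0354] res [ -3.1 -14.3   3.1  13.9]
```

Call:
apply_moves([
  [-0.011,-0.005,0,0,0,0],
  [-0.011,-0.005,0.08,0,0,0],
  [-0.011,-0.005,0.17,0,0,0],
  [-0.011,-0.005,0.25,0,0,0],
  [-0.011,-0.005,0.32,0,0,0],
])

```text
clock: 53.1
tcp_pos: [0.5155, 0.0242, 0.0968]
orientation: [0.001, -3.141, 0.0]
contact_force: [-0.1, -0.2, -0.3]
grip_width: 0.0284
gripper_force: 30.0
```

Call:
apply_moves([
  [0,0,0,0,0,0],
  [0,0,0,0,0,0],
])

```text
clock: 53.35
tcp_pos: [0.5158, 0.0244, 0.0982]
orientation: [-0.001, 3.141, 0.0]
contact_force: [-0.6, -0.0, 0.2]
grip_width: 0.0286
gripper_force: 30.0
```

Call:
apply_moves([
  [0.008,0.004,0,0,0,0],
  [0.008,0.004,0,0,0,0],
  [0.008,0.004,0,0,0,0],
])

```text
clock: 53.72
tcp_pos: [0.5134, 0.0256, 0.0981]
orientation: [-0.001, 3.141, 0.0]
contact_force: [-0.5, -0.5, -1.3]
grip_width: 0.0286
gripper_force: 30.0
```

Call:
apply_moves([
  [0,0,0,0,0,0],
  [0,0,0,0,0,0],
  [0,0,0,0,0,0],
  [0,0,0,0,0,0],
  [0,0,0,0,0,0],
], claw=0.7)

```text
clock: 54.35
tcp_pos: [0.5132, 0.0255, 0.0977]
orientation: [0.001, -3.142, -0.0]
contact_force: [0.1, 0.1, 0.6]
grip_width: 0.0598
gripper_force: 0.0
```

Call:
apply_moves([
  [0,0,-0.1,0,0,0],
  [0,0,-0.25,0,0,0],
  [-0.1,0.13,-0.38,0,0,0],
  [-0.28,0.3,-0.38,0,0,0],
  [-0.46,0.45,-0.38,0,0,0],
])

```text
clock: 54.98
tcp_pos: [0.6296, 0.1397, 0.1937]
orientation: [-0.001, 3.14, 0.001]
contact_force: [0.7, -0.9, 0.9]
grip_width: 0.06
gripper_force: 0.0
```

Call:
apply_moves([
  [0,0.11,0,0,0,0],
  [0,0.11,0,0,0,0],
  [0,0.11,0,0,0,0],
])

```text
clock: 55.35
tcp_pos: [0.6279, 0.1644, 0.1925]
orientation: [0.0, -3.141, 0.002]
contact_force: [0.4, -0.3, -0.1]
grip_width: 0.0598
gripper_force: 0.0
```

```bash
python3 - <<'E'
from h import *
go([.6335,.1655,.031])
p=r.grab_frame("wrist"); cans(p)
for n in ("scene","top"):
  p=r.grab_frame(n); print(n);look(p,["can1_center"]); cans(p)
  q,s=proj(p,[.514,.026,.037]),p["pixels"]; print(q)
E
```

```text
t 55.35 tcp [0.6279 0.1644 0.1925] tool x [-1.    -0.     0.001] z [-0.001 -0.001 -1.   ] j [-0.28  0.47 -0.1   1.65  0.06  1.02  1.17] F [ 0.4 -0.3 -0.1] w 0.0598
shift [-0.023   0.0053  0.646 ] turn 0.0
can 0.97 rgb [153  30  27] xy [0.631  0.0351] res [-0.  -0.3  0.   0.3]
can 0.91 rgb [126  20  17] xy [0.6963 0.1543] res [-1.3  0.4  1.3 -0.4]
can 0.75 rgb [135  31  28] xy [0.7468 0.1935] res [ 0.3 -0.9 -0.3  0.9]
can 0.73 rgb [ 97 101  99] xy [0.647  0.2133] res [ 0.3 -1.  -0.2  0.9]
can 0.66 rgb [117  19  16] xy [0.6484 0.0942] res [ 0.9  0.4 -1.1 -0.4]
scene
can1_center 0.49 [241.1 221.3] [0.5246 0.0376]
can1_center 0.21 [270.1 341.9] [ 0.4034 -0.3678]
can 0.7 rgb [133  43  39] xy [0.7465 0.1959] res [-0.7 -3.2  0.6  3.1]
can 0.56 rgb [109  17  15] xy [0.6529 0.1041] res [ 0.4 -0.5 -0.4  0.5]
can 0.43 rgb [128  16  13] xy [0.6396 0.0323] res [ 0.7  2.1 -0.7 -2. ]
[239.50541805 221.58532659]
top
can1_center 0.65 [152.1 251.8] [0.3848 0.4221]
can1_center 0.54 [261.5 215.2] [0.5082 0.0281]
can 0.56 rgb [140 145 150] xy [0.5113 0.0275] res [-2.   0.2  2.  -0.2]
can 0.54 rgb [117  58  59] xy [0.6489 0.0867] res [ 0.4  0.3 -0.4 -0.3]
[261.98791676 213.2001948 ]
```

Can A is in the jar at about (.512,.027). Can B was knocked aside to (.647,.213), close to the dark-domed device, so I check clearances to that.

```bash
python3 - <<'E'
from h import *
p=r.grab_frame("scene")
for u in [(238,158),(245,166),(258,168),(279,160)]: print("s",u,np.round(onz(p,u,0)[:2],3),np.round(onz(p,u,.05)[:2],3))
p=r.grab_frame("top")
for u in [(196,155),(193,170),(172,175),(155,168)]: print("t",u,np.round(onz(p,u,0)[:2],3),np.round(onz(p,u,.05)[:2],3))
p=r.grab_frame("wrist"); cans(p); look(p,["can1_center"])
h,w=p["pixels"].shape[:2]; print([np.round(onz(p,u,.0)[:2],3) for u in ((256,175),(511,0),(511,250))], proj(p,[.647,.213,.023]))
cv2.imwrite("pics/w12.png",p["pixels"][:,:,::-1])
E
```

```text
s (238, 158) [0.669 0.358] [0.642 0.298]
s (245, 166) [0.67  0.304] [0.643 0.246]
s (258, 168) [0.706 0.271] [0.677 0.215]
s (279, 160) [0.795 0.276] [0.762 0.22 ]
t (196, 155) [0.742 0.27 ] [0.729 0.261]
t (193, 170) [0.685 0.281] [0.674 0.272]
t (172, 175) [0.668 0.359] [0.658 0.348]
t (155, 168) [0.696 0.424] [0.685 0.41 ]
can 0.98 rgb [ 97 102 100] xy [0.6465 0.2124] res [-1.  -3.3  0.9  3.1]
can 0.97 rgb [134  27  24] xy [0.748  0.1926] res [ 1.4 -0.7 -1.2  0.6]
can 0.87 rgb [123  18  15] xy [0.697  0.1574] res [-0.  -2.2  0.   2.1]
can 0.78 rgb [151  23  20] xy [0.6319 0.0368] res [-1.2 -1.   1.4  1. ]
can 0.76 rgb [119  18  15] xy [0.6494 0.0936] res [ 0.7 -1.3 -0.8  1.2]
can 0.68 rgb [158 166 162] xy [0.5105 0.0143] res [-10.    0.3  11.7   0.3]
can 0.45 rgb [107 114 116] xy [ 0.5034 -0.0017] res [ 51.1  24.  -60.1 -33.9]
can1_center 0.76 [110.5  54.6] [0.5102 0.0235]
can1_center 0.28 [120.2  57.2] [0.5125 0.0326]
[array([0.638, 0.166]), array([0.458, 0.419]), array([0.74 , 0.499])] [297.66310194 187.70418798]
```

View pics/w12.png

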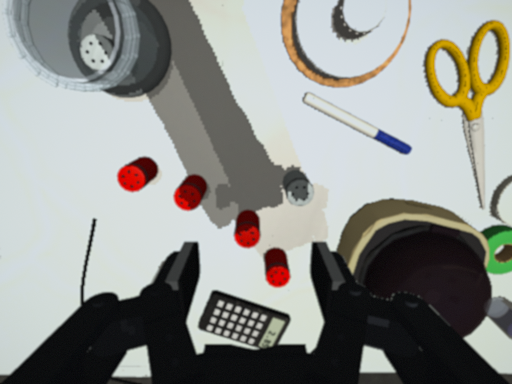

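The last picture shows can B upright at (298,187), can A standing in the jar at (95,52), and the device edge clear of the finger paths. Going to can B.

Call:
apply_moves([
  [-0.074,0.192,0.0,0,0,0],
  [-0.074,0.192,0.18,0,0,0],
  [-0.074,0.192,0.36,0,0,0],
  [-0.074,0.192,0.5,0,0,0],
  [-0.074,0.192,0.5,0,0,0],
], claw=0.65)

```text
clock: 56.62
tcp_pos: [0.6443, 0.2128, 0.0647]
orientation: [0.002, -3.136, 0.004]
contact_force: [-1.2, -0.8, 0.3]
grip_width: 0.0556
gripper_force: 0.0
```

```bash
python3 - <<'E'
from h import *
go([.6465,.2125,.031])
p=r.grab_frame("wrist"); cans(p); look(p,["can1_center"])
E
```

```text
t 56.62 tcp [0.6443 0.2128 0.0647] tool x [-1.    -0.001  0.006] z [-0.006 -0.002 -1.   ] j [-0.34  0.66 -0.1   1.66  0.09  0.83  1.09] F [-1.2 -0.8  0.3] w 0.0556
shift [-0.0096 -0.001   0.1348] turn 0.0
can 0.76 rgb [76 24 22] xy [0.7337 0.1949] res [ -1.5 -17.5   1.8  16.8]
can 0.72 rgb [132  16  15] xy [0.6497 0.0927] res [-0.3 -0.7  0.4  0.7]
can 0.65 rgb [69 73 71] xy [0.6469 0.2119] res [ 0.  -4.  -0.   3.7]
can 0.63 rgb [72 19 18] xy [0.6269 0.0608] res [-27.5  -4.9  34.7   7.8]
```

Call:
apply_moves([
  [-0.005,-0.002,0.05,0,0,0],
  [-0.005,-0.002,0.1,0,0,0],
  [-0.005,-0.002,0.135,0,0,0],
  [-0.005,-0.002,0.135,0,0,0],
])

```text
clock: 57.28
tcp_pos: [0.647, 0.2128, 0.0328]
orientation: [0.001, -3.14, 0.001]
contact_force: [-0.3, 0.1, 0.6]
grip_width: 0.0554
gripper_force: 0.0
```

Call:
apply_moves([
  [0,0,0,0,0,0],
  [0,0,0,0,0,0],
  [0,0,0,0,0,0],
  [0,0,0,0,0,0],
  [0,0,0,0,0,0],
], claw=0)

```text
clock: 57.9
tcp_pos: [0.6482, 0.2132, 0.0345]
orientation: [-0.001, 3.141, 0.0]
contact_force: [-0.2, -0.5, 3.9]
grip_width: 0.0281
gripper_force: 29.8
```

Call:
apply_moves([
  [0,0,-0.08,0,0,0],
  [0,0,-0.25,0,0,0],
  [0,0,-0.43,0,0,0],
  [0,0,-0.59,0,0,0],
  [0,0,-0.6,0,0,0],
])

```text
clock: 58.52
tcp_pos: [0.6499, 0.214, 0.1893]
orientation: [-0.001, 3.135, 0.005]
contact_force: [0.7, 0.3, -1.5]
grip_width: 0.0282
gripper_force: 29.7
```

```bash
python3 - <<'E'
from h import *
go([.48,.026,.18])
p=r.grab_frame("wrist"); cans(p); look(p,["can1_center"])
E
```

```text
t 58.52 tcp [0.6499 0.214  0.1893] tool x [-1.    -0.001 -0.007] z [ 0.007  0.003 -1.   ] j [-0.33  0.53 -0.11  1.57  0.06  1.04  1.11] F [ 0.7  0.3 -1.5] w 0.0282
shift [ 0.6803 -0.7518  0.03  ] turn 0.0
can 0.89 rgb [171  36  31] xy [0.6497 0.0923] res [ 0.7  0.6 -0.8 -0.6]
can 0.73 rgb [189 199 194] xy [0.5066 0.003 ] res [-20.2  -5.6  24.    8.8]
can 0.68 rgb [158  34  31] xy [0.6302 0.0379] res [-1.1  0.2  1.3 -0.1]
can 0.63 rgb [127  30  28] xy [0.6968 0.1548] res [-1.2  0.9  1.4 -0.8]
can 0.58 rgb [79 83 81] xy [0.733  0.2139] res [ 13.7  19.4 -13.7 -19. ]
can 0.36 rgb [104 112 112] xy [0.5183 0.0288] res [ 24.7  12.2 -29.2 -17.5]
can1_center 0.46 [64.3 15.2] [0.5006 0.0374]
```

Call:
apply_moves([
  [0.13,-0.15,0,0,0,0],
  [0.27,-0.3,0,0,0,0],
  [0.4,-0.45,0,0,0,0],
  [0.54,-0.6,0,0,0,0],
  [0.676,-0.752,0,0,0,0],
])

```text
clock: 59.3
tcp_pos: [0.4766, 0.0236, 0.1827]
orientation: [0.001, -3.139, 0.001]
contact_force: [0.2, -1.1, 0.4]
grip_width: 0.0284
gripper_force: 29.8
```

Call:
apply_moves([
  [0,0,0,0,0,0],
  [0,0,0,0,0,0],
  [0,0,0,0,0,0],
])

```text
clock: 59.68
tcp_pos: [0.4795, 0.0262, 0.1837]
orientation: [0.004, -3.141, -0.001]
contact_force: [-0.1, -0.1, 0.3]
grip_width: 0.0285
gripper_force: 29.8
```

```bash
python3 - <<'E'
from h import *
go([.480,.026,.1])
p=r.grab_frame("wrist"); look(p,["can1_center","jar_mouth","jar_floor"]); cans(p)
E
```

```text
t 59.67 tcp [0.4795 0.0262 0.1837] tool x [-1.    -0.002  0.   ] z [-0.  0. -1.] j [-0.1   0.22 -0.1   2.05  0.03  0.87  1.36] F [-0.1 -0.1  0.3] w 0.0285
shift [-0.0019 -0.0008  0.3347] turn 0.0
can1_center 0.54 [253.3 205.1] [0.5158 0.0238]
jar_mouth 0.63 [253.9 205.3] [0.4876 0.0246]
jar_mouth 0.55 [255.1 223.6] [0.5047 0.0257]
jar_floor 0.66 [257.3 188.5] [0.5038 0.0284]
jar_floor 0.45 [ 42.5 143.5] [ 0.4511 -0.2127]
can 0.67 rgb [47 50 49] xy [0.5016 0.0273] res [ -1.2 -12.1   1.2  11.4]
can 0.67 rgb [123  20  19] xy [0.6334 0.0355] res [ 0.4 -5.2 -0.4  5. ]
can 0.64 rgb [57 60 59] xy [0.561  0.0266] res [ 13.8  18.2 -13.8 -17.8]
```

Call:
apply_moves([
  [0.008,0,0.08,0,0,0],
  [0.008,0,0.16,0,0,0],
  [0.008,0,0.24,0,0,0],
  [0.008,0,0.31,0,0,0],
  [0.008,0,0.335,0,0,0],
])

```text
clock: 60.55
tcp_pos: [0.4853, 0.0255, 0.1039]
orientation: [-0.001, 3.126, 0.002]
contact_force: [10.7, -3.4, 24.2]
grip_width: 0.0288
gripper_force: 52.2
```

Call:
apply_moves([
  [0,0,0,0,0,0],
  [0,0,0,0,0,0],
  [0,0,0,0,0,0],
])

```text
clock: 60.92
tcp_pos: [0.485, 0.0256, 0.104]
orientation: [-0.001, 3.126, 0.003]
contact_force: [9.8, -2.3, 13.2]
grip_width: 0.0288
gripper_force: 51.4
```

Call:
apply_moves([
  [0,0,-0.1,0,0,0],
  [0,0,-0.2,0,0,0],
  [0,0,-0.3,0,0,0],
  [0,0,-0.3,0,0,0],
])

```text
clock: 61.42
tcp_pos: [0.4785, 0.0254, 0.1769]
orientation: [-0.001, 3.138, 0.001]
contact_force: [0.7, -0.8, -1.3]
grip_width: 0.0285
gripper_force: 49.8
```

```bash
python3 - <<'E'
from h import *
go([.480,.026,.18])
p=r.grab_frame("scene"); look(p,["can1_center","jar_mouth","jar_floor","jar"]); cans(p)
p=r.grab_frame("wrist"); look(p,["can1_center","jar_mouth","jar_floor","jar"]); cans(p)
o=r.get_obs()["tcp_pos"]
# lower end / top of held can in the wrist view: expected vs outline
for z in (-.0345,.0115):
    P=np.array([proj(p,X) for X in circ(o[:2],.015,o[2]+z)]); print("exp",z,np.round(bb(P),1))
for q in r.outline_of(p,"can1"): print(np.round(q["rect"]),round(q["conf"],2))
K=p["pixels"]; print([np.round(bb(np.array([proj(p,X) for X in circ([.497,.0257],.0365,.096)])))])
E
```

```text
t 61.42 tcp [0.4785 0.0254 0.1769] tool x [-1.    -0.001 -0.004] z [ 0.004  0.001 -1.   ] j [-0.1   0.22 -0.1   2.07  0.03  0.85  1.36] F [ 0.7 -0.8 -1.3] w 0.0285
shift [-0.006   0.0025 -0.0123] turn 0.0
can1_center 0.36 [239.5 219.5] [0.5237 0.0471]
jar_mouth 0.87 [233.  207.9] [0.4981 0.0323]
jar_floor 0.97 [237.4 228.2] [0.5106 0.037 ]
jar_floor 0.34 [203.9 190.2] [0.4891 0.2522]
jar 0.63 [234.1 231.9] [0.4947 0.0275]
jar 0.58 [223.1 197.9] [0.5301 0.1858]
can 0.7 rgb [129  29  26] xy [0.6941 0.1574] res [ 0.2 -1.7 -0.2  1.6]
can 0.67 rgb [135  22  20] xy [0.6592 0.0997] res [ 0.5 -1.4 -0.5  1.4]
can 0.46 rgb [128  19  16] xy [0.6291 0.0388] res [ 0.1  2.  -0.1 -1.9]
can 0.44 rgb [121  14  13] xy [0.7508 0.197 ] res [-1.5 -2.6  1.5  2.5]
can 0.43 rgb [86 87 84] xy [0.5384 0.1986] res [-2.2 -2.1  2.3  1.9]
can1_center 0.59 [256.3 211.8] [0.5166 0.0258]
jar_floor 0.92 [257.1 192.2] [0.5017 0.0267]
jar 0.95 [255.8 190.2] [0.4993 0.0252]
can 0.85 rgb [173  27  25] xy [0.6472 0.0377] res [  2.  -14.8  -2.   14.3]
can 0.66 rgb [49 52 51] xy [0.502  0.0266] res [ -3.4 -13.5   3.4  12.8]
can 0.64 rgb [56 59 58] xy [0.5703 0.0245] res [ 15.6  27.7 -15.6 -27. ]
exp -0.0345 [233.6 203.2 278.6 244.3]
exp 0.0115 [227.4 235.9 285.5 286.5]
[252. 302.  30.  17.] 0.85
[246. 193.  23.  15.] 0.66
[226. 206.  59.  99.] 0.64
[array([213., 182., 301., 262.])]
```

Call:
apply_moves([
  [-0.012,0.001,0.06,0,0,0],
  [-0.012,0.001,0.12,0,0,0],
  [-0.012,0.001,0.16,0,0,0],
  [-0.012,0.001,0.16,0,0,0],
  [-0.012,0.001,0.16,0,0,0],
], newtons=30)

```text
clock: 62.7
tcp_pos: [0.4801, 0.0253, 0.1353]
orientation: [-0.001, 3.141, 0.0]
contact_force: [0.9, 0.1, 0.2]
grip_width: 0.029
gripper_force: 49.7
```

```bash
python3 - <<'E'
from h import *
go([.4815,.026,.1])
p=r.grab_frame("wrist"); look(p,["can1_center","jar_mouth","jar_floor","jar"]); o=r.get_obs()["tcp_pos"]
for q in r.outline_of(p,"can1")[:4]: print(np.round(q["rect"]),round(q["conf"],2))
for q in r.outline_of(p,"jar")[:1]: print("jar",np.round(q["rect"]),round(q["conf"],2))
for rad,z in ((.0365,.096),(.046,.09),(.052,0)): print([np.round(bb(np.array([proj(p,X) for X in circ([.4985,.0257],rad,z)])))])
print("can bottom exp",np.round(bb(np.array([proj(p,X) for X in circ(o[:2],.015,o[2]-.0345)])),1))
E
```

```text
t 62.7 tcp [0.4801 0.0253 0.1353] tool x [-1.    -0.001 -0.   ] z [ 0.  0. -1.] j [-0.1   0.29 -0.09  2.1   0.04  0.76  1.35] F [0.9 0.1 0.2] w 0.029
shift [-0.0054  0.0028  0.1413] turn 0.0
jar_floor 0.92 [257.2 204.4] [0.5059 0.0269]
jar 0.6 [256.2 196. ] [0.4967 0.0259]
[225. 206.  60.  99.] 0.87
[252. 302.  27.  43.] 0.74
[248. 200.  18.   5.] 0.65
[355. 363.  17.  21.] 0.57
jar [193. 142. 129. 115.] 0.76
[array([205., 195., 308., 288.])]
[array([193., 179., 320., 293.])]
[array([205., 147., 307., 243.])]
can bottom exp [233.5 202.2 278.5 243.3]
```

```bash
python3 - <<'E'
from h import *
p=r.grab_frame("wrist"); o=r.get_obs()["tcp_pos"]
q=r.outline_of(p,"can1"); q=[a for a in q if a["rect"][3]>60][0]["pixels"]
for v in range(200,312,6):
    c=np.where(q[v])[0]; print(v,(c.min(),c.max(),len(c)) if len(c) else None,p["pixels"][v,[238,256,274]].tolist())
for z in (-.0345,-.02,0,.0115,.03): print(z,np.round(bb(np.array([proj(p,X) for X in circ(o[:2],.015,o[2]+z)])),1))
E
```

```text
200 None [[46, 49, 48], [48, 52, 50], [45, 48, 47]]
206 (np.int64(244), np.int64(264), 21) [[46, 48, 48], [64, 68, 66], [46, 48, 48]]
212 (np.int64(233), np.int64(276), 44) [[62, 65, 64], [64, 68, 66], [56, 60, 59]]
218 (np.int64(230), np.int64(278), 49) [[61, 64, 62], [65, 69, 67], [58, 61, 60]]
224 (np.int64(229), np.int64(280), 52) [[61, 65, 64], [65, 68, 67], [57, 61, 60]]
230 (np.int64(229), np.int64(280), 52) [[61, 65, 64], [65, 68, 67], [59, 61, 59]]
236 (np.int64(228), np.int64(280), 53) [[62, 65, 64], [66, 69, 68], [58, 62, 60]]
242 (np.int64(229), np.int64(280), 52) [[61, 65, 63], [65, 69, 68], [58, 61, 60]]
248 (np.int64(228), np.int64(280), 53) [[60, 64, 62], [65, 68, 67], [60, 62, 61]]
254 (np.int64(228), np.int64(281), 54) [[61, 65, 63], [65, 68, 67], [59, 63, 61]]
260 (np.int64(228), np.int64(280), 53) [[60, 66, 63], [65, 68, 66], [59, 63, 61]]
266 (np.int64(227), np.int64(281), 55) [[62, 66, 64], [58, 60, 59], [59, 62, 61]]
272 (np.int64(227), np.int64(281), 55) [[23, 24, 25], [27, 27, 28], [22, 22, 24]]
278 (np.int64(227), np.int64(282), 56) [[63, 66, 65], [64, 68, 66], [59, 63, 61]]
284 (np.int64(226), np.int64(283), 58) [[63, 67, 65], [67, 71, 70], [60, 64, 62]]
290 (np.int64(226), np.int64(283), 58) [[62, 66, 64], [58, 62, 61], [59, 62, 60]]
296 (np.int64(227), np.int64(282), 56) [[30, 33, 33], [60, 64, 63], [49, 52, 51]]
302 (np.int64(236), np.int64(273), 38) [[96, 101, 99], [60, 64, 63], [59, 37, 37]]
308 None [[194, 203, 200], [62, 2, 2], [64, 4, 3]]
-0.0345 [233.5 201.8 278.4 242.8]
-0.02 [231.9 210.3 280.2 253.9]
0 [229.2 224.4 283.2 272.1]
0.0115 [227.4 234.2 285.3 284.6]
0.03 [223.8 253.4 289.3 308.9]
```

```bash
python3 - <<'E'
from h import *
p=r.grab_frame("wrist"); o=r.get_obs()["tcp_pos"]
a=dict(p); a["eye"]=np.array(p["eye"])-o+np.array([.6285,.1644,.1925])
im=cv2.imread("pics/w12.png"); g=im.mean(2)
print(cv2.resize(im[20:90,60:150].mean(2),None,fx=.25,fy=.25,interpolation=3).astype(int))
for X in ([.4975,.0257,.096],[.4975,.0257,.014],[.514,.026,.06],[.514,.026,.014],[.507,.026,.06]): print(X,np.round(proj(a,X)))
for z in (.014,.03,.045,.06,.07): print(z,onz(a,(95,52),z)[:2])
E
```

```text
[[127 126  86  66  66  75 106 111 112 114 113  77  73 105 135  90 131 137
  129  86  67  65]
 [127 126  83  67  67  91 110 111 113 128 133 102  73  95 144  86 129 137
  132  97  71  67]
 [128 124  81  67  72  99 112 111 123 132 132 126  80  86 149  85 124 136
  135 108  71  70]
 [128 122  76  67  77 103 115 133 141 119 124 131 110  87 150  83 124 138
  138 124  74  71]
 [129 125  78  68  72 108 168 197 193 121 106  88 102  95 146  77 130 142
  135 118  74  71]
 [129 128  84  68  74 145 192 158 192 158  97 107  67  82 139  77 123 135
  134 112  72  71]
 [130 130  90  69  69 154 194 182 194 195 121 110 102  94 126  79 126 134
  132 107  70  70]
 [130 131 105  70  73 173 165 189 200 207 186 110 112 135  98  88 128 131
  131 102  69  70]
 [131 131 125  74  69 159 172 185 202 204 202 126 122 151  67 104 132 133
  136 101  69  70]
 [133 133 133  91  70 118 196 192 187 201 193 204 157 132  63 126 140 134
  123  88  69  69]
 [134 134 134 119  74  75 165 187 145 197 142 207 194  84  96 129 132 130
  104  68  68  68]
 [136 136 136 135  93  71  82 159 197 197 206 210 131  74 121 135 133 120
   
[... 185 characters left out ...]
 62  66  67  65]
 [196 182 171 167 167 163 143 120 106  84  94 121 139 142 134 120  93  85
   81  67  65  56]
 [199 195 199 197 195 189 168 122 112 132 136 141 133 133 119  97  92  89
   81  61  53  52]
 [210 191 201 197 199 198 197 199 190 189 174 160 137 106  71  65  65  59
   53  52  51  51]
 [216 204 202 191 199 200 194 199 185 182 137  98  63  51  51  52  51  51
   52  55  62  47]]
[0.4975, 0.0257, 0.096] [65. 22.]
[0.4975, 0.0257, 0.014] [116.  41.]
[0.514, 0.026, 0.06] [95. 53.]
[0.514, 0.026, 0.014] [119.  59.]
[0.507, 0.026, 0.06] [93. 44.]
0.014 [0.5073415  0.00336503]
0.03 [0.50929496 0.01133845]
0.045 [0.51112632 0.01881353]
0.06 [0.51295769 0.02628861]
0.07 [0.5141786 0.031272 ]
```

Can A stands upright at (.513,.026), as planned. Can B struck the rim and now sits tilted in the grip, so I set it down on free bench and regrasp it.

Call:
apply_moves([
  [0,0,-0.1,0,0,0],
  [0,0,-0.22,0,0,0],
  [-0.16,-0.11,-0.22,0,0,0],
  [-0.32,-0.22,-0.22,0,0,0],
  [-0.48,-0.323,-0.22,0,0,0],
])

```text
clock: 63.82
tcp_pos: [0.6012, -0.0563, 0.1904]
orientation: [-0.001, 3.141, -0.0]
contact_force: [-0.2, 1.3, -0.8]
grip_width: 0.0284
gripper_force: 49.8
```

Call:
apply_moves([
  [0,0,0.1,0,0,0],
  [0,0,0.25,0,0,0],
  [0,0,0.4,0,0,0],
  [0,0,0.5,0,0,0],
  [0,0,0.56,0,0,0],
])

```text
clock: 64.45
tcp_pos: [0.5993, -0.0554, 0.0488]
orientation: [0.001, -3.14, -0.0]
contact_force: [0.4, -0.4, -0.3]
grip_width: 0.0286
gripper_force: 49.8
```

Call:
apply_moves([
  [0,0,0.01,0,0,0],
  [0,0,0.02,0,0,0],
  [0,0,0.03,0,0,0],
])

```text
clock: 64.82
tcp_pos: [0.6008, -0.0554, 0.0437]
orientation: [-0.001, 3.14, -0.0]
contact_force: [0.5, -0.4, -0.5]
grip_width: 0.0289
gripper_force: 49.8
```

Call:
apply_moves([
  [0,0,0.006,0,0,0],
  [0,0,0.012,0,0,0],
  [0,0,0.018,0,0,0],
  [0,0,0.018,0,0,0],
])

```text
clock: 65.32
tcp_pos: [0.5999, -0.0554, 0.0381]
orientation: [0.001, -3.141, -0.0]
contact_force: [-1.0, -0.7, 0.5]
grip_width: 0.0284
gripper_force: 49.8
```

Call:
apply_moves([
  [0,0,0.006,0,0,0],
  [0,0,0.012,0,0,0],
  [0,0,0.012,0,0,0],
])

```text
clock: 65.7
tcp_pos: [0.5999, -0.0554, 0.0351]
orientation: [0.001, -3.141, -0.0]
contact_force: [0.1, 0.7, -0.2]
grip_width: 0.0286
gripper_force: 49.8
```

Call:
apply_moves([
  [0,0,0.006,0,0,0],
  [0,0,0.012,0,0,0],
  [0,0,0.012,0,0,0],
])

```text
clock: 66.08
tcp_pos: [0.5999, -0.0554, 0.0321]
orientation: [0.001, -3.141, -0.0]
contact_force: [0.2, 0.8, -0.9]
grip_width: 0.0287
gripper_force: 49.8
```

```bash
python3 - <<'E'
from h import *
go([.6,-.055,.03])
p=r.grab_frame("wrist"); cans(p); look(p,["can1_center"])
p=r.grab_frame("scene"); cans(p); look(p,["can1_center"])
E
```

```text
t 66.08 tcp [ 0.5999 -0.0554  0.0321] tool x [-1.    -0.001  0.   ] z [-0.  0. -1.] j [ 0.02  0.61 -0.04  1.87  0.03  0.66  1.53] F [ 0.2  0.8 -0.9] w 0.0287
shift [-0.0003  0.0016  0.0083] turn 0.0
can 0.94 rgb [129  13  12] xy [0.6295 0.0366] res [-2.3 -1.6  1.8  1.7]
can 0.91 rgb [74 78 76] xy [ 0.6064 -0.0575] res [ 1.7  7.7 -1.7 -7.1]
can 0.79 rgb [195 203 199] xy [0.5122 0.0446] res [-42.7   5.3  30.9  -1.7]
can 0.72 rgb [96 14 13] xy [0.6506 0.0808] res [-15.9  -1.8  12.4   3.5]
can 0.49 rgb [82 83 80] xy [ 0.6007 -0.047 ] res [-0.4 -0.9  0.4  0.9]
can1_center 0.39 [239.6 221.2] [0.5207 0.0402]
```

Call:
apply_moves([
  [0,0,0.008,0,0,0],
  [0,0,0.016,0,0,0],
  [0,0,0.016,0,0,0],
])

```text
clock: 66.75
tcp_pos: [0.5998, -0.0554, 0.0279]
orientation: [0.001, -3.141, -0.0]
contact_force: [-0.0, 0.3, 0.2]
grip_width: 0.0283
gripper_force: 49.8
```

Call:
apply_moves([
  [0,0,0.006,0,0,0],
  [0,0,0.012,0,0,0],
  [0,0,0.012,0,0,0],
])

```text
clock: 67.12
tcp_pos: [0.5999, -0.0554, 0.0251]
orientation: [0.001, -3.141, 0.0]
contact_force: [-0.1, -0.5, 0.0]
grip_width: 0.0281
gripper_force: 49.8
```

Call:
apply_moves([
  [0,0,0.006,0,0,0],
  [0,0,0.012,0,0,0],
  [0,0,0.012,0,0,0],
])

```text
clock: 67.5
tcp_pos: [0.6003, -0.0554, 0.0225]
orientation: [-0.001, 3.141, 0.0]
contact_force: [-0.6, 0.3, 3.5]
grip_width: 0.0284
gripper_force: 50.3
```

Call:
apply_moves([
  [0,0,0.006,0,0,0],
  [0,0,0.01,0,0,0],
  [0,0,0.01,0,0,0],
])

```text
clock: 67.88
tcp_pos: [0.6008, -0.0554, 0.0218]
orientation: [-0.001, 3.14, -0.0]
contact_force: [-4.9, 0.7, 18.9]
grip_width: 0.0286
gripper_force: 51.7
```

```bash
python3 - <<'E'
from h import *
go([.6,-.055,.018])
p=r.grab_frame("wrist"); cans(p)
E
```

```text
t 67.88 tcp [ 0.6008 -0.0554  0.0218] tool x [-1.    -0.001 -0.001] z [ 0.001 -0.    -1.   ] j [ 0.02  0.62 -0.04  1.87  0.03  0.64  1.53] F [-4.9  0.7 18.9] w 0.0286
shift [0.0033 0.0017 0.0151] turn 0.0
can 0.95 rgb [79 14 13] xy [0.6507 0.0764] res [-28.1  -2.9  21.7   6.3]
can 0.95 rgb [125  11  10] xy [0.6293 0.0363] res [-2.9 -4.2  2.2  4.2]
can 0.82 rgb [74 78 77] xy [ 0.6006 -0.0553] res [-3.3  4.   3.3 -3.3]
can 0.67 rgb [194 203 198] xy [0.512  0.0423] res [-65.8   3.6  46.3   3.4]
can 0.38 rgb [119 127 127] xy [0.5176 0.0146] res [ 44.3  46.1 -31.3 -59.2]
```

Contact with the bench. Relieving, releasing, then rising to measure.

Call:
apply_moves([
  [0,0,-0.01,0,0,0],
  [0,0,-0.01,0,0,0],
])

```text
clock: 68.22
tcp_pos: [0.6003, -0.0554, 0.0225]
orientation: [-0.001, 3.141, -0.0]
contact_force: [-0.5, -0.2, 4.3]
grip_width: 0.0285
gripper_force: 50.1
```

Call:
apply_moves([
  [0,0,0,0,0,0],
  [0,0,0,0,0,0],
  [0,0,0,0,0,0],
  [0,0,0,0,0,0],
], claw=0.65, newtons=30)

```text
clock: 68.72
tcp_pos: [0.6, -0.0554, 0.0221]
orientation: [0.001, -3.141, -0.0]
contact_force: [0.3, -0.7, -0.1]
grip_width: 0.0557
gripper_force: 0.0
```

Call:
apply_moves([
  [0,0,-0.08,0,0,0],
  [0,0,-0.2,0,0,0],
  [0,0,-0.3,0,0,0],
  [0,0,-0.3,0,0,0],
])

```text
clock: 69.22
tcp_pos: [0.6021, -0.0555, 0.1007]
orientation: [-0.001, 3.136, -0.0]
contact_force: [-0.7, -1.1, -0.1]
grip_width: 0.0553
gripper_force: 0.0
```

```bash
python3 - <<'E'
from h import *
go([.6,-.055,.033])
p=r.grab_frame("wrist"); cans(p); look(p,["can1_center"])
p=r.grab_frame("scene"); cans(p)
E
```

```text
t 69.22 tcp [ 0.6021 -0.0555  0.1007] tool x [-1.    -0.001 -0.006] z [ 0.006 -0.    -1.   ] j [ 0.02  0.51 -0.04  1.84  0.03  0.79  1.54] F [-0.7 -1.1 -0.1] w 0.0553
shift [0.01   0.002  0.2706] turn 0.0
can 0.94 rgb [92  9  8] xy [0.6981 0.1496] res [-7.7  1.9  6.4 -1.1]
can 0.84 rgb [159 167 164] xy [0.5124 0.0338] res [-7.7  3.2  6.2 -3.1]
can 0.81 rgb [62 17 16] xy [0.7497 0.1738] res [-19.5  -6.8  16.6   8.4]
can 0.7 rgb [68 71 70] xy [ 0.5868 -0.0568] res [-0.5 -1.6  0.5  1.5]
can 0.6 rgb [120  22  20] xy [0.6505 0.0926] res [ 2.6 -0.3 -2.2  0.1]
can 0.57 rgb [133  15  13] xy [0.631  0.0368] res [-1.  -1.4  0.8  1.4]
can1_center 0.73 [252.8 181.3] [ 0.5864 -0.0579]
can1_center 0.6 [377.3  80.2] [0.5118 0.0302]
can 0.56 rgb [92 13 12] xy [0.6247 0.0302] res [ 0.4 -0.8 -0.4  0.7]
can 0.5 rgb [79 80 77] xy [ 0.5871 -0.0546] res [ 0.9 -0.9 -0.9  0.9]
can 0.49 rgb [114  25  23] xy [0.6485 0.0907] res [-1.6 -0.9  1.6  0.8]
```

Call:
apply_moves([
  [0.053,-0.004,0.0,0,0,0],
  [0.053,-0.004,0.1,0,0,0],
  [0.053,-0.004,0.1,0,0,0],
])

```text
clock: 69.85
tcp_pos: [0.5842, -0.0565, 0.0704]
orientation: [0.001, -3.137, -0.0]
contact_force: [-0.7, 0.5, -0.7]
grip_width: 0.0554
gripper_force: 0.0
```

```bash
python3 - <<'E'
from h import *
go([.587,-.0565,.032])
p=r.grab_frame("wrist"); cans(p); look(p,["can1_center"])
E
```

```text
t 69.85 tcp [ 0.5842 -0.0565  0.0704] tool x [-1.    -0.001  0.005] z [-0.005  0.    -1.   ] j [ 0.02  0.53 -0.04  1.89  0.03  0.72  1.54] F [-0.7  0.5 -0.7] w 0.0554
shift [-0.0121 -0.      0.1536] turn 0.0
can 0.88 rgb [115  14  13] xy [0.6509 0.0935] res [-0.8 -2.4  0.6  2.3]
can 0.74 rgb [164 172 169] xy [0.5133 0.0367] res [-11.5   4.3   9.   -4. ]
can 0.72 rgb [69 73 71] xy [ 0.5872 -0.0563] res [ 1.4 -1.3 -1.4  1.1]
can 0.69 rgb [60 14 13] xy [0.7315 0.1556] res [-36.4 -24.3  30.2  27.4]
can 0.62 rgb [114  15  14] xy [0.6257 0.0357] res [-2.4 -7.7  2.   7.4]
can 0.57 rgb [67 13 13] xy [0.6934 0.1359] res [-26.3  -3.4  21.7   5.9]
can1_center 0.86 [389.9 111.1] [0.5126 0.0281]
can1_center 0.65 [369.4 379.8] [0.7408 0.0436]
can1_center 0.53 [475.4  81. ] [0.4948 0.0779]
```

Call:
apply_moves([
  [-0.002,0,0.06,0,0,0],
  [-0.002,0,0.12,0,0,0],
  [-0.002,0,0.154,0,0,0],
  [-0.002,0,0.154,0,0,0],
  [-0.002,0,0.154,0,0,0],
])

```text
clock: 70.62
tcp_pos: [0.5875, -0.0564, 0.0338]
orientation: [-0.001, 3.141, 0.0]
contact_force: [0.4, -0.4, 0.0]
grip_width: 0.0552
gripper_force: 0.0
```

Call:
apply_moves([
  [0,0,0,0,0,0],
  [0,0,0,0,0,0],
  [0,0,0,0,0,0],
  [0,0,0,0,0,0],
  [0,0,0,0,0,0],
], claw=0)

```text
clock: 71.25
tcp_pos: [0.5878, -0.0564, 0.0343]
orientation: [-0.001, 3.141, 0.0]
contact_force: [-0.6, 0.1, 5.7]
grip_width: 0.0284
gripper_force: 29.7
```

Call:
apply_moves([
  [0,0,-0.08,0,0,0],
  [0,0,-0.25,0,0,0],
  [0,0,-0.43,0,0,0],
  [0,0,-0.59,0,0,0],
  [0,0,-0.59,0,0,0],
])

```text
clock: 71.88
tcp_pos: [0.5895, -0.0566, 0.1858]
orientation: [-0.001, 3.134, -0.0]
contact_force: [0.5, 0.2, -0.7]
grip_width: 0.028
gripper_force: 29.8
```

```bash
python3 - <<'E'
from h import *
go([.4815,.026,.18])
E
```

```text
t 71.88 tcp [ 0.5895 -0.0566  0.1858] tool x [-1.    -0.    -0.008] z [ 0.008 -0.    -1.   ] j [ 0.02  0.39 -0.04  1.81  0.02  0.94  1.55] F [ 0.5  0.2 -0.7] w 0.028
shift [0.4322 0.3305 0.02  ] turn 0.0
```

Call:
apply_moves([
  [0.11,0.083,0,0,0,0],
  [0.22,0.166,0,0,0,0],
  [0.33,0.25,0,0,0,0],
  [0.424,0.33,0,0,0,0],
  [0.424,0.33,0,0,0,0],
])

```text
clock: 72.5
tcp_pos: [0.479, 0.0273, 0.1809]
orientation: [0.006, -3.139, -0.0]
contact_force: [-0.2, 0.2, -0.1]
grip_width: 0.0286
gripper_force: 29.8
```

Call:
apply_moves([
  [0,0,0.06,0,0,0],
  [0,0,0.12,0,0,0],
  [0,0,0.15,0,0,0],
  [0,0,0.15,0,0,0],
  [0,0,0.15,0,0,0],
])

```text
clock: 73.12
tcp_pos: [0.4815, 0.026, 0.1438]
orientation: [-0.001, 3.141, 0.0]
contact_force: [-0.0, 0.4, -0.3]
grip_width: 0.0288
gripper_force: 29.8
```

```bash
python3 - <<'E'
from h import *
go([.4813,.026,.1])
p=r.grab_frame("wrist"); look(p,["jar","jar_mouth","jar_floor"]); print([np.round(q["rect"]) for q in r.outline_of(p,"can1") if q["conf"]>.4]); o=r.get_obs()["tcp_pos"]
for z in (-.0345,.0115): print(z,np.round(bb(np.array([proj(p,X) for X in circ(o[:2],.015,o[2]+z)])),1))
E
```

```text
t 73.12 tcp [0.4815 0.026  0.1438] tool x [-1.    -0.001 -0.   ] z [ 0.  0. -1.] j [-0.11  0.28 -0.09  2.09  0.03  0.78  1.35] F [-0.   0.4 -0.3] w 0.0288
shift [0.001  0.0002 0.1753] turn 0.0
jar 0.59 [254.2 191.4] [0.4961 0.0245]
jar_floor 0.93 [254.5 197.5] [0.5028 0.0248]
[array([355., 361.,  19.,  22.]), array([227., 203.,  55.,  78.]), array([248., 196.,  17.,   7.]), array([249., 291.,  32.,  44.])]
-0.0345 [233.7 202.  278.6 243.1]
0.0115 [227.5 234.5 285.5 285.1]
```

Call:
apply_moves([
  [0,0,0.02,0,0,0],
  [0,0,0.04,0,0,0],
  [0,0,0.06,0,0,0],
  [0,0,0.08,0,0,0],
  [0,0,0.08,0,0,0],
])

```text
clock: 74.0
tcp_pos: [0.4809, 0.026, 0.1232]
orientation: [0.001, -3.141, 0.0]
contact_force: [0.5, 0.4, -1.2]
grip_width: 0.0286
gripper_force: 29.8
```

Call:
apply_moves([
  [0,0,0.02,0,0,0],
  [0,0,0.04,0,0,0],
  [0,0,0.06,0,0,0],
  [0,0,0.06,0,0,0],
])

```text
clock: 74.5
tcp_pos: [0.4809, 0.026, 0.1083]
orientation: [0.001, -3.141, 0.0]
contact_force: [0.8, 0.5, -0.7]
grip_width: 0.0287
gripper_force: 29.8
```

Call:
apply_moves([
  [0,0,0.016,0,0,0],
  [0,0,0.032,0,0,0],
  [0,0,0.032,0,0,0],
])

```text
clock: 74.88
tcp_pos: [0.481, 0.026, 0.1004]
orientation: [0.001, -3.141, 0.0]
contact_force: [-0.2, 0.9, -0.3]
grip_width: 0.0287
gripper_force: 29.8
```

Call:
apply_moves([
  [0,0,0.01,0,0,0],
  [0,0,0.018,0,0,0],
  [0,0,0.018,0,0,0],
])

```text
clock: 75.25
tcp_pos: [0.4811, 0.026, 0.0961]
orientation: [0.001, -3.141, 0.0]
contact_force: [0.2, -0.6, -0.7]
grip_width: 0.0282
gripper_force: 29.8
```

Call:
apply_moves([
  [0,0,0,0,0,0],
  [0,0,0,0,0,0],
  [0,0,0,0,0,0],
  [0,0,0,0,0,0],
  [0,0,0,0,0,0],
], claw=0.7)

```text
clock: 75.88
tcp_pos: [0.4812, 0.026, 0.0963]
orientation: [-0.001, 3.142, 0.0]
contact_force: [-0.5, -0.0, -0.5]
grip_width: 0.0598
gripper_force: 0.0
```

Call:
apply_moves([
  [0,0,-0.1,0,0,0],
  [0,0,-0.25,0,0,0],
  [0,0,-0.45,0,0,0],
  [0.05,0,-0.6,0,0,0],
  [0.05,0,-0.6,0,0,0],
])

```text
clock: 76.5
tcp_pos: [0.47, 0.0262, 0.2491]
orientation: [-0.001, 3.136, 0.001]
contact_force: [0.2, -0.2, -1.8]
grip_width: 0.0595
gripper_force: 0.0
```

```bash
python3 - <<'E'
from h import *
go([.47,-.02,.3])
for n in ("wrist","scene","top"):
  p=r.grab_frame(n); print(n); look(p,["can1_center"]); cans(p)
  if n=="wrist": print([np.round(proj(p,X)) for X in ([.481,.026,.06],[.513,.026,.06],[.481,.026,.037])]); print([(np.round(q["rect"]),round(q["conf"],2)) for q in r.outline_of(p,"can1")])
E
```

```text
t 76.5 tcp [0.47   0.0262 0.2491] tool x [-1.    -0.001 -0.006] z [ 0.006  0.001 -1.   ] j [-0.1   0.12 -0.09  2.    0.01  1.01  1.37] F [ 0.2 -0.2 -1.8] w 0.0595
shift [-0.0011 -0.1848 -0.2036] turn 0.0
wrist
can1_center 0.91 [253.7 189.9] [0.5114 0.0241]
can1_center 0.31 [443.  174.2] [0.4897 0.2726]
can 0.91 rgb [113  17  15] xy [0.6353 0.0354] res [-2.  -1.4  2.   1.4]
can 0.76 rgb [60 63 62] xy [0.493  0.0263] res [ 0.2 -7.4 -0.2  7. ]
can 0.61 rgb [112  25  23] xy [0.648  0.0918] res [ 2.3  0.9 -2.1 -0.9]
can 0.58 rgb [56 59 58] xy [0.5168 0.0254] res [-0.2 -2.2  0.2  2.1]
[array([255., 175.]), array([255., 201.]), array([255., 170.])]
[(array([253., 254.,  17.,  33.]), 0.91), (array([243., 169.,  24.,  17.]), 0.76), (array([285., 259.,  29.,  38.]), 0.61), (array([243., 180.,  23.,  28.]), 0.58)]
scene
can1_center 0.44 [236.7 225.9] [0.504  0.0262]
can1_center 0.39 [239.7 220.9] [0.5216 0.0413]
can 0.58 rgb [136  24  21] xy [0.6568 0.1021] res [-0.1 -1.2  0.1  1.2]
can 0.56 rgb [129  17  15] xy [0.6343 0.0405] res [-0.2  1.2  0.2 -1.2]
can 0.45 rgb [122  20  17] xy [0.694  0.1564] res [-2.8 -0.8  2.7  0.7]
can 0.42 rgb [122  16  13] xy [0.7505 0.1995] res [ 0.2 -2.5 -0.2  2.4]
can 0.36 rgb [192 188 178] xy [ 0.4142 -0.3622] res [ 11.7   3.4 -11.4  -3. ]
top
can 0.62 rgb [154  72  72] xy [0.6278 0.0329] res [-0.2  0.4  0.2 -0.4]
can 0.56 rgb [150  71  72] xy [0.6535 0.087 ] res [-0.4  0.9  0.4 -0.9]
can 0.42 rgb [144  64  65] xy [0.6846 0.1547] res [-1.9 -2.9  1.9  3. ]
```

```bash
python3 - <<'E'
from h import *
p=r.grab_frame("wrist")
for x in (.481,.513):
  for z in (.014,.06): print("wrist",x,z,np.round(bb(np.array([proj(p,X) for X in circ([x,.026],.015,z)]))))
g=p["pixels"].mean(2).astype(int); print("col255 rows150-215",g[150:216:3,255].tolist(),"col247",g[150:216:3,247].tolist())
s=r.grab_frame("scene")
for x in (.481,.513): print("scene",x,np.round(proj(s,[x,.026,.037]),1), np.round(proj(s,[x,.026,.06]),1))
for q in r.outline_of(s,"can1"): print(np.round(q["rect"],1),round(q["conf"],2))
E
```

```text
wrist 0.481 0.014 [244. 158. 267. 180.]
wrist 0.481 0.06 [243. 166. 268. 191.]
wrist 0.513 0.014 [244. 181. 266. 202.]
wrist 0.513 0.06 [243. 192. 268. 215.]
col255 rows150-215 [45, 58, 62, 115, 131, 117, 123, 85, 67, 68, 65, 66, 63, 40, 67, 65, 66, 67, 65, 65, 63, 65] col247 [46, 52, 57, 91, 128, 123, 100, 123, 65, 60, 65, 56, 47, 47, 41, 61, 63, 60, 66, 65, 59, 78]
scene 0.481 [229.7 225.3] [229.3 219.8]
scene 0.513 [239.2 221.7] [238.9 216.3]
[275.4 169.7   6.    7.3] 0.7
[266.  175.   10.   13.6] 0.63
[268.7 201.   10.1  17.9] 0.56
[263.6 188.6  11.4  14.7] 0.55
```

Call:
apply_moves([
  [-0.1,0.1,-0.1,0,0,0],
  [-0.25,0.2,-0.2,0,0,0],
  [-0.42,0.2,-0.2,0,0,0],
  [-0.42,0.2,-0.2,0,0,0],
  [-0.42,0.2,-0.2,0,0,0],
])

```text
clock: 77.78
tcp_pos: [0.5729, 0.0759, 0.2956]
orientation: [0.001, -3.14, 0.0]
contact_force: [0.1, -0.5, 0.1]
grip_width: 0.0599
gripper_force: 0.0
```

```bash
python3 - <<'E'
from h import *
go([.47,-.02,.3])
p=r.grab_frame("wrist"); 
for x in (.481,.513): print(x,"exp",np.round(bb(np.array([proj(p,X) for z in (.014,.06) for X in circ([x,.026],.015,z)]))),"top",np.round(proj(p,[x,.026,.06])))
for q in r.outline_of(p,"can1"): print(np.round(q["rect"]),round(q["conf"],2),p["pixels"][q["pixels"]].mean(0).astype(int))
look(p,["can1_center"])
c=np.round(proj(p,[.497,.026,.06])).astype(int); print(c); g=p["pixels"].mean(2).astype(int)
print(g[c[1]-32:c[1]+33:4,c[0]-36:c[0]+37:4])
for n in ("top","scene"):
  p=r.grab_frame(n); print(n); fit(p,"brush",[.451,-.206]); fit(p,"cap",[.48,.253],-.07); look(p,["can1_center","timer","marker","media_bottle"],.3)
E
```

```text
t 77.78 tcp [0.5729 0.0759 0.2956] tool x [-1.    -0.001  0.002] z [-0.002 -0.    -1.   ] j [-0.16  0.27 -0.1   1.71  0.03  1.17  1.3 ] F [ 0.1 -0.5  0.1] w 0.0599
shift [ 0.4118 -0.3833 -0.0168] turn 0.0
0.481 exp [202.  72. 230.  98.] top [215.  85.]
0.513 exp [204.  99. 231. 124.] top [216. 112.]
[202.  73.  29.  20.] 0.96 [75 80 78]
[294. 218.  21.  28.] 0.96 [123  23  20]
[206.  98.  23.  26.] 0.76 [82 87 85]
[219. 180.  21.  25.] 0.56 [80 15 14]
[348. 135.  79.  44.] 0.46 [137 144 155]
[233. 256.  22.  38.] 0.24 [87 89 95]
can1_center 0.84 [220.1 107.6] [0.5089 0.0273]
can1_center 0.28 [50.  61.8] [ 0.4512 -0.1933]
[215  99]
[[109 126 166 168 165 114  72  59  60  65  92 125 151 170 173  95 182 189
  189]
 [114 166 165 152  59  59  60  61  65  70  55  49  86 131 165 177  89 182
  190]
 [157 174 142  58  60  60  58  94  96  76  72  66  46  59 128 167 166  88
  190]
 [168 164  76  59  59  60  61 102  93  84  72  74  46  49  60 129 171 135
  123]
 [168 103  59  61  61  48  63  89  99 101  68  64  51  47  48 107 133 175
   92]
 [170  80  59  61  58  46  52  99 100 101  66  70  45  4
[... 1059 characters left out ...]
1.2), array([-0.2, -3.3,  0.2,  3.3]))
timer 0.64 [368.  242.1] [ 0.4054 -0.3503]
marker 0.66 [192.8 197. ] [0.5821 0.2798]
media_bottle 0.64 [154.7 249.6] [0.3929 0.4192]
scene
brush (array([ 0.4498, -0.2045]), 0.7, np.float64(4.4), array([-2.1,  0.2,  2.1, -0.3]))
cap (array([0.4791, 0.2525]), 0.76, np.float64(2.6), array([-0.9, -1.4,  0.9,  1.3]))
can1_center 0.55 [307.2 198.4] [0.7592 0.0302]
can1_center 0.4 [241.2 220.4] [0.5266 0.041 ]
timer 0.85 [269.9 340.3] [ 0.4092 -0.3564]
timer 0.73 [223.7 180.2] [0.5661 0.2581]
timer 0.57 [199.5 179.2] [0.4949 0.3028]
marker 0.67 [226. 180.] [0.5744 0.2575]
marker 0.32 [200.  189.6] [0.4761 0.2536]
media_bottle 0.57 [160.2 170.4] [0.3938 0.4255]
```

Both outlines match upright cans on the jar floor, and the cap and brush are in place. Handing in.

```bash
python3 -c "
from bench import r
print(r.hand_in())"
```

```text
the job is handed in; nothing more can be done
None
```

The job is handed in, with no verdict returned: the cap lies on the cork pad, the brush stands in its saucer after three bottom scrubs, both metal canisters stand upright in the jar, and no other object was handled.

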